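# Take the depth of the lidded jug and hang up the gauge

## Robot

A 6-joint arm with a two-finger parallel gripper is mounted at the origin on the work surface. World frame = base frame: x ahead of the robot, y to its left, z up, the work surface at z = 0. Lengths are in m, angles in rad, forces in N, time in s.
With the tool pointing down it reaches from about 0.35 to 0.85 m from the base axis. Payload 8.1 kg.
Tool frame: the origin (TCP) lies at the very end of the fingers, on their centre line; the grasp point (between the pads) lies 19 mm behind it (robot.pinch_z is the distance from the TCP to the grasp point, in m); x points along the fingers, z is the direction in which the jaws open and shut, and the axes are right-handed (so a half turn about x gives the same grasp; the last joint's range is limited). The gripper opens to 93 mm and grips with 3 to 60 N. Pads are 15 mm wide; open, the fingers measure 128 mm over their backs; the gripper's body (75 mm by 188 mm) begins 65 mm behind the grasp point.
Start: joints at [1.065, 0.13, 1.488, -0, 1.523, -0.085], TCP at [0.245, 0.548, 0.219] pointing down, gripper open.
Joint ranges: [-2.96, 2.96], [-0.89, 2.26], [0.02, 2.5], [-1.34, 4.48], [0, 2.73], [-2.66, 2.66]. Speed limits (rad/s): [2.39, 2.39, 2.79, 3.14, 3.14, 3.14].

## Interface

Orientations are given as a rotation vector (axis times angle).
In Python, from plant import robot, optics, ticket gives the robot as it stands.
- The arm moves only by the tool jog_arm, never from a script. Its argument "targets" is a list of rows, each a list of 7 numbers: the shift along the tool's x, y, z in cm, then the turn, a rotation vector about the tool's x, y, z in degrees, then the closure, from 0 (fully open) to 1 (shut). In form: [[dx, dy, dz, ax, ay, az, grip], ...]. A call has 1 to 5 rows; each row is the pose to reach, as a shift and turn from the pose measured when the call began, along the tool's axes at that moment; what a row does not reach only later rows make up. A row lasts 1/8 s, in which the tool goes at most 62.5 mm and 10.7 degrees, less where a joint would pass 70% of its speed; a pose out of reach is approached as far as the arm can. A call with a gripper value outside its range is refused whole. The fingers move at their own pace and stop on an object; "squeeze" is the grip in N (left out, the last holds). Time passes only in rows, so rows that repeat a pose let the fingers close. It gives the time, the measured TCP pose, the force and the opening at its end, in the units of the state.
- robot.read_state(): the state, without advancing time (a new reading comes with each control period).
- optics.read_camera(name): name is "side" or "top"; returns a dict with "frame" (400x640x3 uint8, red, green, blue), "vertical_fov" (degrees; the focal length in pixels is half the picture's height over the tangent of half this angle, whatever the lens; pixels are square), "cx", "cy" (the principal point, pixels), "R" (3x3) and "t" (3): a world point X has camera coordinates R X + t. Camera axes: x right, y down, z forward; pixel columns grow to the right and rows downward; lengths in m; the calibration is good to about 2 mm. A picture is of the moment at which its call begins. There is no depth.
- ticket.close_job(): hands the job in, once; it reports no verdict.
The state is a dict: "t": time; "q": joint angles; "dq": joint speeds; "joint_torque": joint torques, N m; "tool_pos": TCP position; "orientation": TCP orientation; "force": force on the tool from outside, world axes, zero at the start; "wrist_torque": the same for the moment, N m; "opening": finger opening in m.
Only numpy, scipy, OpenCV 4.12 (cv2) and the standard library are available. Lean on these libraries where they do the work, as an engineer would, in place of code of your own. Each camera call takes 0.05 s, during which the arm holds its last target.

## Task

Lift the lid off the ceramic jug and lay it flat on the round cork mat. Then take the jug's depth: pull the depth gauge out of its wooden block and lower it upright and gently into the jug until the rod stands on the bottom, so that the rim pushes its sliding crossbar up to mark the depth. Hang the gauge by its eye on the hook with the crossbar still at that mark, and leave the jug and everything else standing where it was.

Things in the scene. Friction and masses are not known exactly. Their poses are not given: they have to be found in the camera images.
- jug: white ceramic jug with handle and small spout, loose, about 0.6 kg, largest diameter 86 mm; origin at the centre of its underside, z up; handle on +y reaching 77 mm from the axis, below the rim; spout on -y. Flat rim 96 mm above the origin, 78 mm outer and 68 mm inner diameter. Inner floor 6 mm above the origin: the cavity is 90 mm deep.
- lid_knob (a point): centre of the knob of the grey lid that starts on the jug. Knob: upright cylinder 22 mm in diameter, 32 mm tall, on a disc of 84 mm diameter, 8 mm thick, with a plug of 58 mm diameter going 6 mm into the jug. This point is 30 mm above the plug's underside, so 35 mm above the counter once the lid lies on the mat; about 90 g. z up the axis.
- lid: the same grey lid: origin at the centre of its plug's underside.
- gauge: the depth gauge as a whole: origin at the lower end of its rod, z up the rod. Its steel crossbar is 110 mm long along y, 14 mm wide along x and 10 mm tall and slides along the rod.
- mat_top (a point): centre of the top of the round cork mat, 140 mm in diameter, 5 mm thick, fixed to the counter and empty.
- stand_top (a point): centre of the top of the gauge's wooden block, 80 by 80 by 46 mm, fixed. The gauge's rod stands loosely in a hole 40 mm deep here.
- gauge_grip (a point): centre of the gauge's dark wooden grip, 16 by 16 mm and 42 mm tall, at the gauge's top; loose, 180 g in all. z up along the rod. Below the grip hangs a wire eye, 47 mm tall, 45 mm wide along y, opening along x; below it a steel rod 9 mm thick whose lower end is 193 mm below this point. A half turn about z changes nothing.
- gauge_eye (a point): top of the inside of the gauge's eye, which comes to rest on the hook wire: 24.5 mm below gauge_grip, 168.5 mm above the rod's lower end. The inside of the eye is 40 mm high here and 31 mm wide, peaked at the top so that it centres itself. Wire 7 mm thick. z up the rod, x through the eye.
- gauge_tip (a point): centre of the flat lower end of the gauge's rod.
- collar (a joint): position in m of the crossbar on the gauge's rod: at 0 its underside is 45 mm above the rod's lower end, growing upward to 0.066; it starts low, and the jug's full depth of 90 mm reads 0.045. It needs 1.5 to 2.5 N to slide and stays where it is left.
- hook_seat (a point): middle of the top of the hook's wire arm, 243.5 mm above the counter. z up; x along the wire to the post (50 mm away, 14 mm thick, as high as the wire); to -x the wire runs level for 40 mm, then turns up, its end 48 mm from here and 12 mm higher. Wire 7 mm thick. Fixed; base plate 120 by 120 by 12 mm, reaching 40 mm in front of the post.
- ring1: stainless pastry ring, 74 mm in diameter, 45 mm tall, loose bystander; origin at centre of underside.
- ring2: second stainless pastry ring, like ring1; bystander.
- bowl: wooden salad bowl, 190 mm in diameter, 70 mm tall, loose bystander; origin at centre of underside.
- crock: plain white ceramic crock without handle, 90 mm in diameter, 110 mm tall, empty, loose bystander; origin at centre of underside.
- oil: green glass oil bottle, 60 mm in diameter, 190 mm tall, loose bystander; origin at centre of underside.
- blender: white hand blender standing on its base, fixed bystander, base 120 by 110 mm, 362 mm tall, about 70 mm thick; origin at centre of underside.
There are look-alikes about, which are no part of the job. Leave any purple or yellow look-alike of the jug alone.

How it is judged:
On the way, in this order (a step that is already met when the one before it is completed fails the run):
1. the lid lies flat on the cork mat, let go (horizontal distance between lid_knob and mat_top below 0.05 m and height (world z) of lid_knob below 0.04 m and angle between lid_knob's own z axis and vertical below 0.15 rad and contact force between the fingers and lid below 0.1 N), for 0.2 s.
2. the gauge's rod stands upright on the jug's floor and the rim has pushed the crossbar to the depth (z of gauge_tip in the frame of jug below 0.009 m and horizontal distance between gauge_tip and jug below 0.036 m and angle between gauge_grip's own z axis and vertical below 0.2 rad and value of joint collar between 0.042 and 0.048 m), for 0.2 s.
At the end, for the whole second after the job is handed in: Gauge hangs still by its eye on the wire (eye top within 46 mm along, 15 mm across, -6 to +10 mm in height of the seat; tilt under 0.25 rad), crossbar still at the jug's depth (0.042 to 0.048 m); lid flat on the mat, centres within 50 mm; jug upright on the counter (x of gauge_eye in the frame of hook_seat between -0.046 and 0.046 m and y of gauge_eye in the frame of hook_seat between -0.015 and 0.015 m and z of gauge_eye in the frame of hook_seat between -0.006 and 0.01 m and angle between gauge_grip's own z axis and vertical below 0.25 rad and linear speed of gauge below 0.08 m/s and value of joint collar between 0.042 and 0.048 m and horizontal distance between lid_knob and mat_top below 0.05 m and height (world z) of lid_knob below 0.04 m and angle between lid_knob's own z axis and vertical below 0.15 rad and angle between jug's own z axis and vertical below 0.1 rad and height (world z) of jug below 0.008 m); the robot touches nothing.
It fails at once if the jug shifted more than 40 mm or tipped over 0.35 rad (distance of jug from where it was at the start of the episode above 0.04 m or angle between jug's own z axis and vertical above 0.35 rad).
It fails at once if the gauge was rammed into the jug (over 45 N) (contact force between gauge and jug above 45 N).
It fails at once if a bystander was shifted more than 40 mm (distance of any of ring1, ring2, bowl, crock, oil from where it was at the start of the episode above 0.04 m).
It also fails if it takes over 72 s, if anything falls off the work surface, if the arm or the gripper's body presses on something with over 40 N, if the wrist force passes 120 N, or if a joint passes its speed limit or range.

## Working session

There is one attempt and no reset: what is moved stays moved. The work goes in short steps, Python scripts to look and compute and a tool call to move; the robot and the scene stay as the last step left them, time stands still between calls to the robot, and variables do not carry over. Pictures are saved under pics/ and viewed, and the job is handed in when it is done.

Besides the shell and the picture viewer there is one more tool, called after "Emit:" by a JSON object that holds its "method" and its "body". jog_arm: Moves the arm, as the interface text tells. Its arguments: {"type":"object","properties":{"targets":{"type":"array"},"squeeze":{"type":"number"}},"required":["targets"]}

```bash
mkdir -p pics; ls; python3 - <<'E'
from plant import robot, optics, ticket
import cv2
s=robot.read_state()
print({k:(v if not hasattr(v,'round') else v) for k,v in s.items()}, robot.pinch_z)
for n in ("side","top"):
    c=optics.read_camera(n); cv2.imwrite(f"pics/{n}0.png",c["frame"][:,:,::-1])
    print(n,c["vertical_fov"],c["cx"],c["cy"],c["R"],c["t"], [k for k in c])
E
```

```text
pics
{'t': 0.0, 'q': array([ 1.06463654e+00,  1.31139229e-01,  1.48928891e+00,  7.55911961e-06,
        1.52303874e+00, -8.54079350e-02]), 'dq': array([-0.00121238,  0.00037775,  0.00121137,  0.00083555, -0.00054661,
        0.00050079]), 'joint_torque': array([-5.02570892e-04, -5.59856057e+01, -4.91745114e+01,  7.65508530e-02,
        3.59406089e-02, -1.16504293e-04]), 'tool_pos': array([0.24476276, 0.54716044, 0.2175953 ]), 'orientation': array([-0.89486883,  1.38105978,  0.89343064]), 'force': array([-0.24643948, -0.32218898, -1.05591358]), 'wrist_torque': array([-0.04302732, -0.03494386,  0.01449486]), 'opening': 0.09326809508809344} 0.0188
side 51.44246451014357 313.65555997310264 206.69263359573566 [[ 0.93371656 -0.35776102  0.01343308]
 [-0.25909381 -0.70114806 -0.66427539]
 [ 0.24707042  0.6167645  -0.74736722]] [-0.49435125  0.21846491  1.2331656 ] ['frame', 'vertical_fov', 'cx', 'cy', 'R', 't']
top 51.36668176045314 319.5763062870864 201.1115071194063 [[-0.01298719 -0.99980878  0.0146198 ]
 [-0.99752253  0.01194376 -0.06932635]
 [ 0.06913848 -0.01548393 -0.9974869 ]] [-0.00641889  0.50110279  1.50563118] ['frame', 'vertical_fov', 'cx', 'cy', 'R', 't']
```

View pics/side0.png

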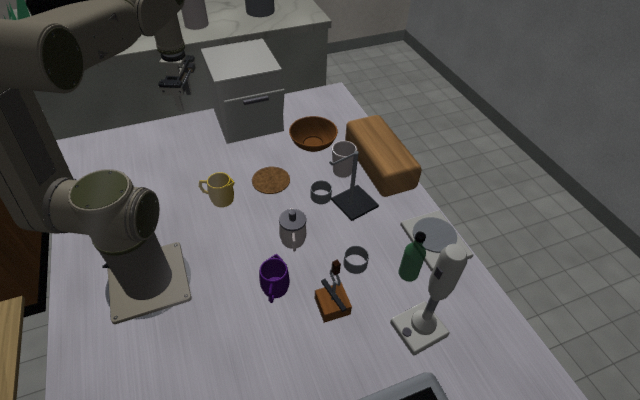

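View pics/top0.png

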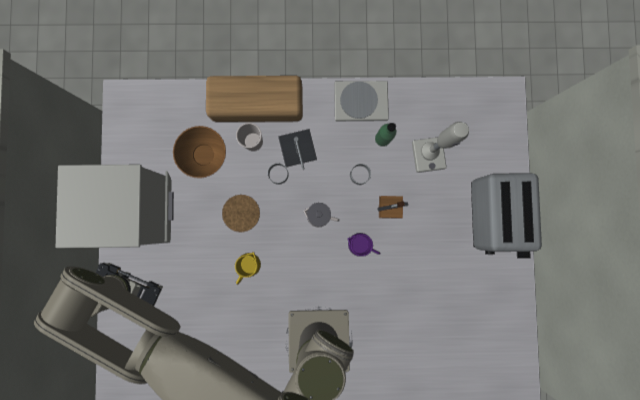

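```bash
cat > h.py <<'E'
import numpy as np, cv2
from plant import robot, optics, ticket
from scipy.spatial.transform import Rotation as Rn
def cam(n):
    c=optics.read_camera(n); c["f"]=200/np.tan(np.radians(c["vertical_fov"]/2)); c["bgr"]=np.ascontiguousarray(c["frame"][:,:,::-1]); c["hsv"]=cv2.cvtColor(c["bgr"],cv2.COLOR_BGR2HSV); return c
def ray(c,u,v):
    d=c["R"].T@np.array([(u-c["cx"])/c["f"],(v-c["cy"])/c["f"],1]); return -c["R"].T@c["t"], d
def plane(c,u,v,z):
    o,d=ray(c,u,v); return o+d*(z-o[2])/d[2]
def proj(c,X):
    p=c["R"]@np.asarray(X,float)+c["t"]; return c["cx"]+c["f"]*p[0]/p[2], c["cy"]+c["f"]*p[1]/p[2]
def tri(c1,p1,c2,p2):
    o1,d1=ray(c1,*p1);o2,d2=ray(c2,*p2)
    A=np.stack([d1,-d2],1); s=np.linalg.lstsq(A,o2-o1,rcond=None)[0]
    a=o1+s[0]*d1;b=o2+s[1]*d2
    return (a+b)/2,np.linalg.norm(a-b)
def crop(c,x0,y0,x1,y1,k,name):
    cv2.imwrite(f"pics/{name}.png",cv2.resize(c["bgr"][y0:y1,x0:x1],None,fx=k,fy=k,interpolation=cv2.INTER_CUBIC))
E
python3 - <<'E'
from h import *
s=cam("side"); t=cam("top")
a=cv2.resize(s["bgr"][190:330,230:370],None,fx=4,fy=4,interpolation=cv2.INTER_CUBIC); cv2.imwrite("pics/s1.png",a)
crop(t,220,110,440,260,3.6,"t1")
crop(s,240,110,400,230,5,"s2")
E
```

```text
(no output)
```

View pics/s1.png

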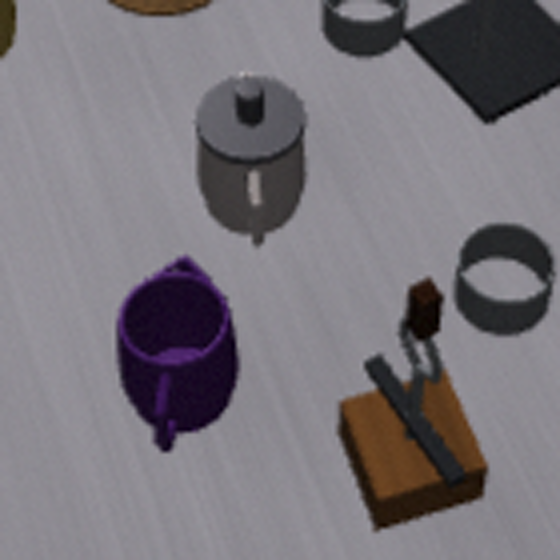

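View pics/t1.png

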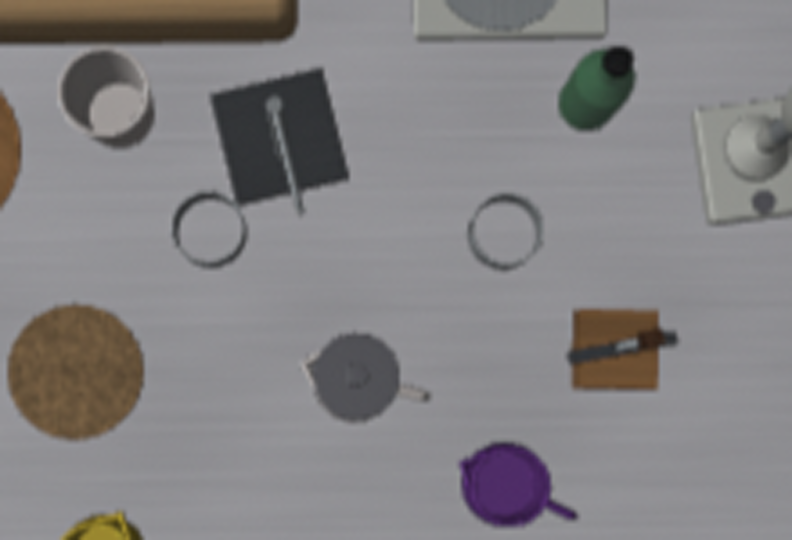

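View pics/s2.png

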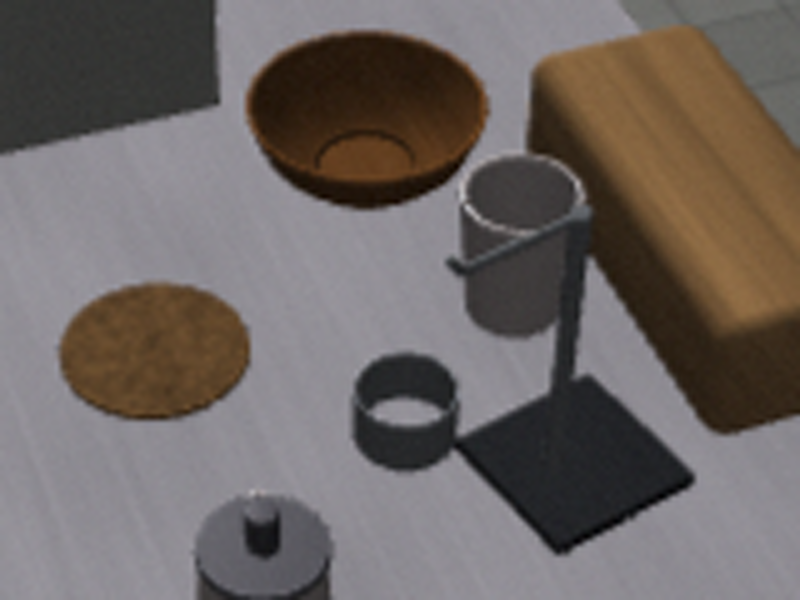

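```bash
python3 - <<'E'
from h import *
s=cam("side"); t=cam("top")
def circ(c,box,z,mask):
    x0,y0,x1,y1=box; m=np.zeros(mask.shape,np.uint8); m[y0:y1,x0:x1]=mask[y0:y1,x0:x1]
    cs,_=cv2.findContours(m,cv2.RETR_EXTERNAL,cv2.CHAIN_APPROX_NONE); k=max(cs,key=cv2.contourArea)
    P=np.array([plane(c,*p[0],z)[:2] for p in cv2.convexHull(k)])
    # fit circle on hull points
    A=np.c_[2*P,np.ones(len(P))]; r=np.linalg.lstsq(A,(P**2).sum(1),rcond=None)[0]
    return r[:2],np.sqrt(r[2]+r[:2]@r[:2]),np.median(np.abs(np.hypot(*(P-r[:2]).T)-np.sqrt(r[2]+r[:2]@r[:2])))
for c,b in ((t,(210,185,270,240)),(s,(245,160,297,200))):
    H=c["hsv"]; m=((H[:,:,1]>70)&(H[:,:,0]<30)).astype(np.uint8)
    print("mat",circ(c,b,.005,m))
for c,b in ((t,(302,198,334,232)),):
    g=c["bgr"].max(2); m=((g<115)).astype(np.uint8)
    print("lid",circ(c,b,.104,m))
for c in (t,s):
    for P in ((318,215),): print()
H=t["hsv"]
crop(t,295,190,350,240,14,"t_lid"); crop(s,265,195,320,255,10,"s_lid")
crop(t,370,190,416,225,16,"t_g"); crop(s,305,250,365,325,8,"s_g")
crop(t,270,120,330,180,10,"t_h"); crop(s,320,135,385,220,7,"s_h")
E
```

```text
mat (array([0.46234814, 0.27803659]), np.float64(0.06720548903402772), np.float64(0.0002329197264894084))
mat (array([0.4665311 , 0.27618987]), np.float64(0.06875312406227727), np.float64(0.0002917017212964723))
lid (array([ 0.45002405, -0.00618837]), np.float64(0.04213454516996521), np.float64(0.000523158308187336))
```

View pics/t_lid.png

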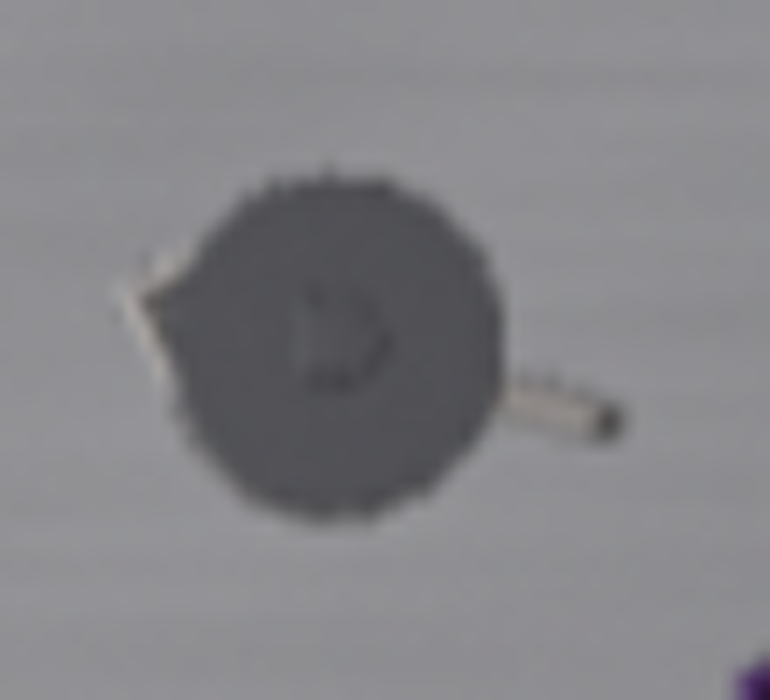

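View pics/s_lid.png

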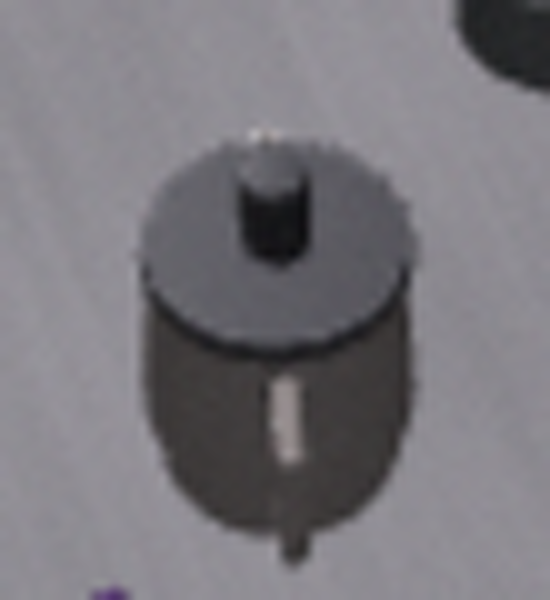

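View pics/t_g.png

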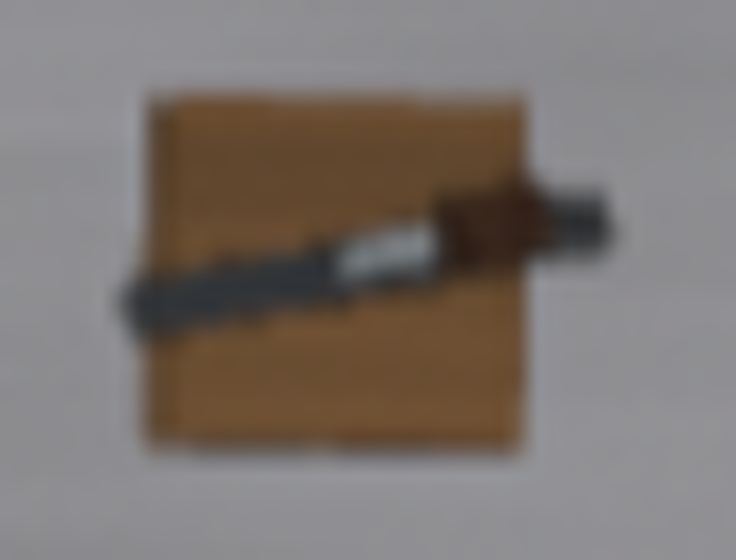

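View pics/s_g.png

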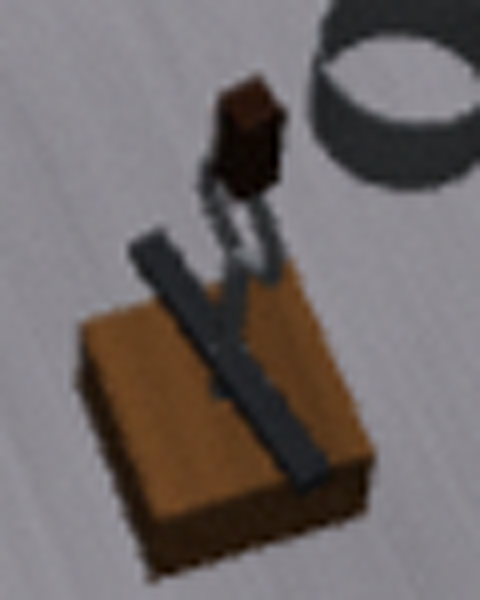

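View pics/t_h.png

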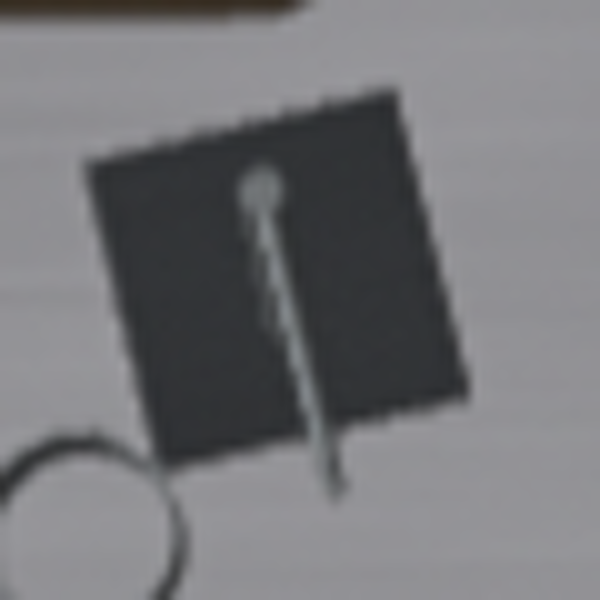

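View pics/s_h.png

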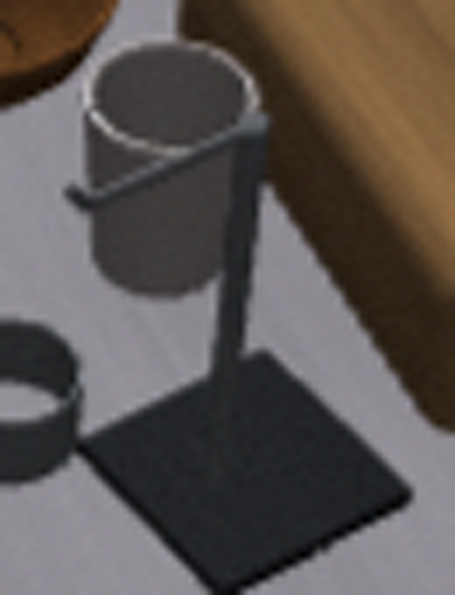

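```bash
python3 - <<'E'
from h import *
s=cam("side"); t=cam("top")
print("campos",-t["R"].T@t["t"],-s["R"].T@s["t"])
print("knob t z.136",plane(t,319.1,214.3,.136),"s",plane(s,292.5,211.7,.136), tri(t,(319.1,214.3),s,(292.5,211.7)))
pt=lambda x,y:(x/10+270,y/10+120); ps=lambda x,y:(x/7+320,y/7+135)
print("post",plane(t,*pt(262,190),.2435),plane(s,*ps(252,124),.2435),tri(t,pt(262,190),s,ps(252,122)))
print("tip",plane(t,*pt(337,492),.25),plane(s,*ps(75,193),.25),tri(t,pt(335,492),s,ps(75,193)))
for p in ((90,160),(397,90),(470,398),(165,468)): print("base",plane(t,*pt(*p),.012))
gt=lambda x,y:(x/16+370,y/16+190); gs=lambda x,y:(x/8+305,y/8+250)
print("bar t",plane(t,*gt(135,308),.061),plane(t,*gt(600,222),.061))
print("bar s",plane(s,*gs(148,243),.061),plane(s,*gs(312,473),.061))
print("block t",[plane(t,*gt(*p),.046)[:2] for p in((148,95),(525,97),(522,450),(150,445))])
print("block s",[plane(s,*gs(*p),.046)[:2] for p in((80,325),(290,265),(375,460),(155,518))])
print("grip top s",plane(s,*gs(252,98),.22))
print("grip t",[plane(t,*gt(x,228),.22)[:2] for x in(440,515,550)])
q=(.5,-.22)
E
```

```text
campos [0.39568092 0.01091038 1.53668085] [ 0.21350811 -0.78425612  1.07338906]
knob t z.136 [ 0.44824951 -0.00864907  0.136     ] s [ 0.45696996 -0.00745635  0.136     ] (array([ 0.45203968, -0.00963402,  0.13971461]), np.float64(0.008121683898861682))
post [0.68214213 0.06186895 0.2435    ] [0.68654091 0.06048107 0.2435    ] (array([0.68419122, 0.06108732, 0.24438073]), np.float64(0.004641589464626233))
tip [0.58514218 0.0391236  0.25      ] [0.5945892 0.0395649 0.25     ] (array([0.58917062, 0.03835176, 0.25198359]), np.float64(0.008960836209855794))
base [0.7453202  0.13465996 0.012     ]
base [0.77060206 0.02048177 0.012     ]
base [ 0.65470868 -0.00521335  0.012     ]
base [0.62980524 0.10772445 0.012     ]
bar t [ 0.46641628 -0.22116247  0.061     ] [ 0.48432987 -0.32547586  0.061     ]
bar s [ 0.47479081 -0.2179262   0.061     ] [ 0.49309896 -0.31977856  0.061     ]
block t [array([ 0.51511999, -0.22755215]), array([ 0.51366348, -0.31271583]), array([ 0.43414587, -0.30989968]), array([ 0.43632009, -0.22619262])]
block s [array([ 0.44391559, -0.23204228]), array([ 0.52267281, -0.23564625]), array([ 0.51933441, -0.31598975]), array([ 0.44105664, -0.30955604])]
grip top s [ 0.48292549 -0.27023865  0.22      ]
grip t [array([ 0.47396851, -0.25728761]), array([ 0.47378778, -0.27224288]), array([ 0.47370342, -0.27922371])]
```

```bash
cat >> h.py <<'E'
def st(pr=True):
    s=robot.read_state(); M=Rn.from_rotvec(s["orientation"]).as_matrix(); 
    if pr: print("t",round(s["t"],2),"p",s["tool_pos"].round(4),"F",s["force"].round(1),"open",round(s["opening"],4),"\nM",M.round(3).tolist(),"q",s["q"].round(2))
    return s,M
def togo(p,zdir=None):
    """jog row (cm,deg) to get TCP to p, tool x down, tool z nearest +-zdir (angle deg of world xy)"""
    s,M=st()
    d=M.T@(np.array(p)-s["tool_pos"])*100
    x=np.array([0,0,-1.]); 
    if zdir is None: z=M[:,2].copy(); z[2]=0; z/=np.linalg.norm(z)
    else:
        z=np.array([np.cos(np.radians(zdir)),np.sin(np.radians(zdir)),0]); z*=np.sign(z@M[:,2])
    N=np.stack([x,np.cross(z,x),z],1)
    r=Rn.from_matrix(M.T@N).as_rotvec(degrees=True)
    print("shift cm",d.round(2),"rot deg",r.round(2))
E
python3 - <<'E'
from h import *
togo((.453,-.008,.20),-80)
togo((.453,-.008,.20),100-90)
t=cam("top");s=cam("side");p=robot.read_state()["tool_pos"]
print(proj(t,p),proj(s,p))
crop(t,90,250,180,320,8,"t_tcp");crop(s,140,30,220,110,8,"s_tcp")
E
```

```text
t 0.4 p [0.245  0.5476 0.2185] F [-0.7  0.2  0.1] open 0.0927 
M [[-0.0, -0.913, 0.409], [-0.0, 0.409, 0.913], [-1.0, 0.0, -0.0]] q [ 1.06  0.13  1.49 -0.    1.52 -0.09]
shift cm [  1.86 -41.68 -42.22] rot deg [-3.411e+01 -1.000e-02 -0.000e+00]
t 0.4 p [0.245  0.5476 0.2185] F [-0.7  0.2  0.1] open 0.0927 
M [[-0.0, -0.913, 0.409], [-0.0, 0.409, 0.913], [-1.0, 0.0, -0.0]] q [ 1.06  0.13  1.49 -0.    1.52 -0.09]
shift cm [  1.86 -41.68 -42.22] rot deg [ 5.589e+01 -1.000e-02  1.000e-02]
(np.float64(141.8196078826252), np.float64(280.69924086999856)) (np.float64(183.98809867978696), np.float64(100.85725385422631))
```

View pics/t_tcp.png

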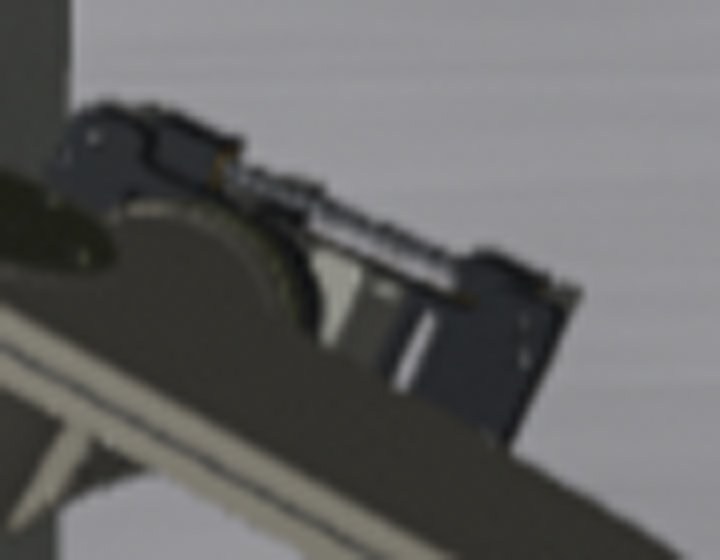

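View pics/s_tcp.png

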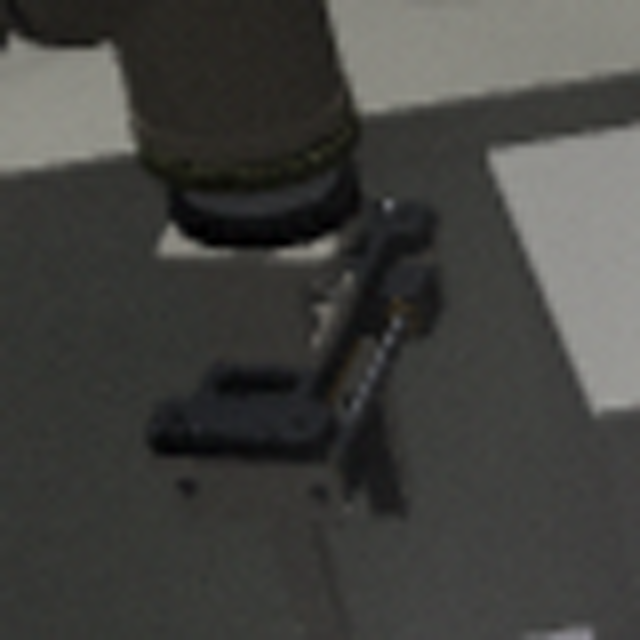

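Emit:
{"method": "jog_arm", "body": {"targets": [[0,-41.7,-42.2,-34.1,0,0,0],[0,-41.7,-42.2,-34.1,0,0,0],[0,-41.7,-42.2,-34.1,0,0,0],[0,-41.7,-42.2,-34.1,0,0,0],[0,-41.7,-42.2,-34.1,0,0,0]], "squeeze": 20}}

```text
t: 1.12
tool_pos: [0.3529, 0.2602, 0.219]
orientation: [-1.338, 1.12, 1.337]
force: [1.5, 0.3, -0.1]
opening: 0.093
```

```bash
python3 - <<'E'
from h import *
togo((.453,-.008,.18),-80)
E
```

```text
t 1.12 p [0.3529 0.2602 0.219 ] F [ 1.5  0.3 -0.1] open 0.093 
M [[0.001, -0.985, -0.175], [0.0, -0.175, 0.985], [-1.0, -0.001, 0.0]] q [ 0.52 -0.32  1.91 -0.    1.55 -1.23]
shift cm [  3.9   -5.16 -28.16] rot deg [0.08 0.01 0.06]
```

Emit:
{"method": "jog_arm", "body": {"targets": [[0,-5.2,-28.2,0,0,0,0],[0,-5.2,-28.2,0,0,0,0],[1,-5.2,-28.2,0,0,0,0],[2,-5.2,-28.2,0,0,0,0],[3,-5.2,-28.2,0,0,0,0]]}}

```text
t: 1.75
tool_pos: [0.4545, -0.0111, 0.1897]
orientation: [-1.338, 1.12, 1.333]
force: [-0.6, 0.8, 0.5]
opening: 0.0931
```

Emit:
{"method": "jog_arm", "body": {"targets": [[0,0,0,0,0,0,0],[0,0,0,0,0,0,0]]}}

```text
t: 2.0
tool_pos: [0.4545, -0.0109, 0.19]
orientation: [-1.337, 1.12, 1.333]
force: [0.6, 0.1, 0.0]
opening: 0.0926
```

```bash
python3 - <<'E'
from h import *
togo((.453,-.008,.15),-80)
t=cam("top");s=cam("side");p,M=st(False);p=p["tool_pos"];z=M[:,2]
for c,b,n in((t,(280,170,360,240),"t2"),(s,(250,160,330,250),"s3")):
    for k in (-1,0,1):
        u,v=proj(c,p+k*.0465*z); print(n,(u-b[0])*8,(v-b[1])*8)
    u,v=proj(c,(.453,-.008,.136)); print("knob",(u-b[0])*8,(v-b[1])*8)
    crop(c,*b,8,n)
E
```

```text
t 2.0 p [ 0.4545 -0.0109  0.19  ] F [0.6 0.1 0. ] open 0.0926 
M [[0.003, -0.985, -0.172], [0.0, -0.172, 0.985], [-1.0, -0.003, -0.0]] q [-0.14 -0.26  1.92  0.    1.48 -1.88]
shift cm [4.   0.11 0.31] rot deg [-0.09 -0.03  0.19]
t2 430.73953026907657 312.06216645787026
t2 318.055335501806 333.4153178016986
t2 205.1647075178762 354.80758731757237
knob 311.1137674559168 343.14448662751556
s3 396.6567223670286 405.62524712363233
s3 332.6981312039743 321.7212824214939
s3 271.4864101951521 241.42079447315882
knob 330.40090074868385 417.4232477959347
```

View pics/t2.png

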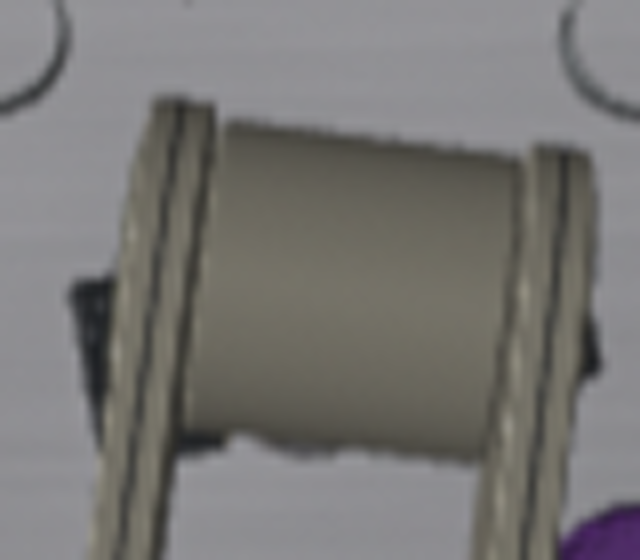

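View pics/s3.png

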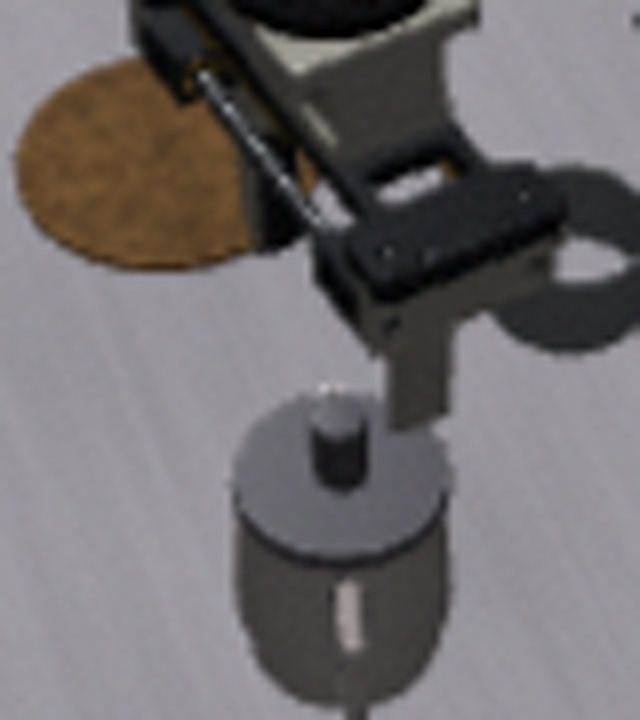

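Emit:
{"method": "jog_arm", "body": {"targets": [[4,0.2,0.3,0,0,0,0],[6,0.2,0.3,0,0,0,0],[7.2,0.2,0.3,0,0,0,0],[7.9,0.2,0.3,0,0,0,0],[7.9,0.2,0.3,0,0,0,0]]}}

```text
t: 2.72
tool_pos: [0.4527, -0.0073, 0.1116]
orientation: [-1.34, 1.118, 1.334]
force: [-0.3, 1.3, 0.4]
opening: 0.0928
```

Emit:
{"method": "jog_arm", "body": {"targets": [[0,0,0,0,0,0,0.6],[0,0,0,0,0,0,0.7],[0,0,0,0,0,0,0.85],[0,0,0,0,0,0,1],[0,0,0,0,0,0,1]]}}

```text
t: 3.35
tool_pos: [0.4527, -0.0073, 0.1116]
orientation: [-1.34, 1.118, 1.334]
force: [0.1, -0.6, 0.0]
opening: 0.0478
```

```bash
python3 - <<'E'
from h import *
st()
s=cam("side"); crop(s,250,160,330,250,6,"s4")
E
```

```text
t 3.35 p [ 0.4527 -0.0073  0.1116] F [ 0.1 -0.6  0. ] open 0.0478 
M [[0.005, -0.985, -0.175], [-0.0, -0.175, 0.985], [-1.0, -0.004, -0.001]] q [-0.13 -0.2   2.01  0.    1.33 -1.88]
```

View pics/s4.png

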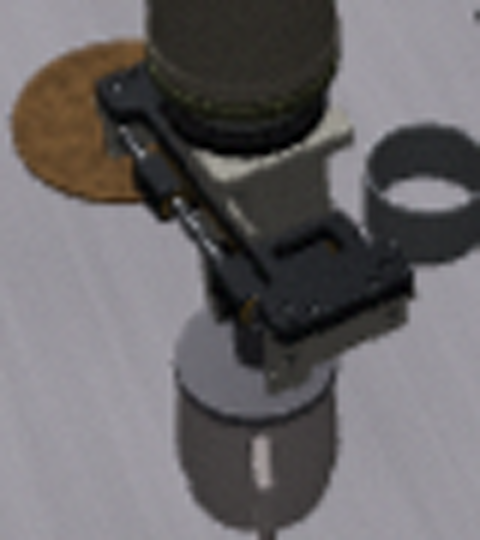

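Emit:
{"method": "jog_arm", "body": {"targets": [[0,0,0,0,0,0,1],[0,0,0,0,0,0,1],[0,0,0,0,0,0,1],[0,0,0,0,0,0,1]]}}

```text
t: 3.9
tool_pos: [0.4526, -0.0072, 0.1115]
orientation: [-1.34, 1.118, 1.334]
force: [0.7, 0.5, 0.4]
opening: 0.0215
```

Emit:
{"method": "jog_arm", "body": {"targets": [[-0.5,0,0,0,0,0,1],[-1.5,0,0,0,0,0,1],[-3,0,0,0,0,0,1],[-5,0,0,0,0,0,1]]}}

```text
t: 4.4
tool_pos: [0.4523, -0.0072, 0.1627]
orientation: [-1.34, 1.118, 1.334]
force: [0.7, -0.0, -1.0]
opening: 0.0217
```

```bash
python3 - <<'E'
from h import *
st()
s=cam("side"); crop(s,250,140,330,250,6,"s5")
togo((.464,.277,.162))
E
```

```text
t 4.4 p [ 0.4523 -0.0072  0.1627] F [ 0.7 -0.  -1. ] open 0.0217 
M [[0.004, -0.985, -0.174], [0.0, -0.174, 0.985], [-1.0, -0.004, -0.001]] q [-0.13 -0.25  1.96  0.    1.43 -1.88]
t 4.45 p [ 0.4541 -0.0075  0.1661] F [1.9 0.1 1.7] open 0.0212 
M [[0.009, -0.985, -0.175], [-0.001, -0.175, 0.985], [-1.0, -0.009, -0.002]] q [-0.13 -0.26  1.95  0.    1.43 -1.88]
shift cm [ 0.4  -5.94 27.84] rot deg [ 0.   -0.12  0.5 ]
```

View pics/s5.png

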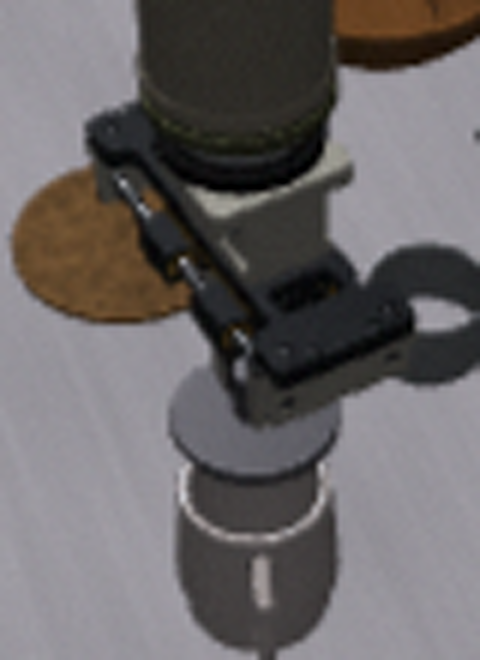

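Emit:
{"method": "jog_arm", "body": {"targets": [[0,-5.9,27.9,0,0,0,1],[0,-5.9,27.9,0,0,0,1],[0,-5.9,27.9,0,0,0,1],[0,-5.9,27.9,0,0,0,1],[0,-5.9,27.9,0,0,0,1]]}}

```text
t: 5.08
tool_pos: [0.4633, 0.2807, 0.1667]
orientation: [-1.344, 1.113, 1.331]
force: [0.6, -1.6, -1.6]
opening: 0.0216
```

```bash
python3 - <<'E'
from h import *
togo((.464,.277,.027))
E
```

```text
t 5.08 p [0.4633 0.2807 0.1667] F [ 0.6 -1.6 -1.6] open 0.0216 
M [[0.01, -0.984, -0.177], [0.0, -0.177, 0.984], [-1.0, -0.01, -0.001]] q [ 0.45 -0.01  1.73 -0.    1.41 -1.3 ]
shift cm [13.97  0.14 -0.35] rot deg [ 0.   -0.08  0.57]
```

Emit:
{"method": "jog_arm", "body": {"targets": [[5,0.1,-0.3,0,0,0.6,1],[9,0.1,-0.3,0,0,0.6,1],[12,0.1,-0.3,0,0,0.6,1],[13,0.1,-0.3,0,0,0.6,1],[13.5,0.1,-0.3,0,0,0.6,1]]}}

```text
t: 5.7
tool_pos: [0.4647, 0.2778, 0.0323]
orientation: [-1.34, 1.121, 1.338]
force: [-0.1, -0.1, -0.7]
opening: 0.0218
```

```bash
python3 - <<'E'
from h import *
togo((.464,.277,.027))
s=cam("side"); crop(s,220,110,320,210,6,"s6")
E
```

```text
t 5.7 p [0.4647 0.2778 0.0323] F [-0.1 -0.1 -0.7] open 0.0218 
M [[0.0, -0.984, -0.177], [-0.001, -0.177, 0.984], [-1.0, -0.0, -0.001]] q [ 0.44  0.15  1.83 -0.    1.17 -1.3 ]
shift cm [ 0.53  0.08 -0.06] rot deg [ 0.   -0.07  0.  ]
```

View pics/s6.png

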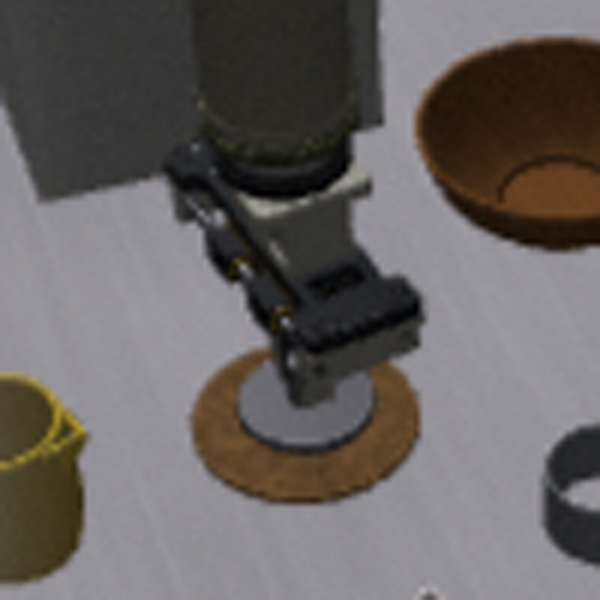

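Emit:
{"method": "jog_arm", "body": {"targets": [[0.3,0,0,0,0,0,1],[0.5,0,0,0,0,0,1],[0.5,0,0,0,0,0,1],[0.5,0,0,0,0,0,1]]}}

```text
t: 6.25
tool_pos: [0.4649, 0.2779, 0.0274]
orientation: [-1.34, 1.12, 1.338]
force: [-0.0, 0.2, -0.7]
opening: 0.0218
```

Emit:
{"method": "jog_arm", "body": {"targets": [[0,0,0,0,0,0,0.3],[0,0,0,0,0,0,0.3],[0,0,0,0,0,0,0.3],[0,0,0,0,0,0,0.3],[0,0,0,0,0,0,0.3]]}}

```text
t: 6.88
tool_pos: [0.4649, 0.2778, 0.0274]
orientation: [-1.34, 1.12, 1.338]
force: [0.2, 0.7, 0.9]
opening: 0.0638
```

Emit:
{"method": "jog_arm", "body": {"targets": [[-2,0,0,0,0,0,0.2],[-5,0,0,0,0,0,0.2],[-10,0,0,0,0,0,0.2],[-16,0,0,0,0,0,0.2],[-21,0,0,0,0,0,0.2]]}}

```text
t: 7.5
tool_pos: [0.4648, 0.2781, 0.24]
orientation: [-1.34, 1.119, 1.337]
force: [1.6, -0.2, -0.4]
opening: 0.0742
```

```bash
python3 - <<'E'
from h import *
togo((.478,-.27,.26),-80)
s=cam("side"); crop(s,220,110,320,210,6,"s7")
E
```

```text
t 7.5 p [0.4648 0.2781 0.24  ] F [ 1.6 -0.2 -0.4] open 0.0742 
M [[0.002, -0.984, -0.177], [-0.0, -0.177, 0.984], [-1.0, -0.002, -0.001]] q [ 0.45 -0.04  1.62 -0.    1.55 -1.3 ]
shift cm [ -1.98   8.39 -54.18] rot deg [ 0.18 -0.04  0.12]
```

View pics/s7.png

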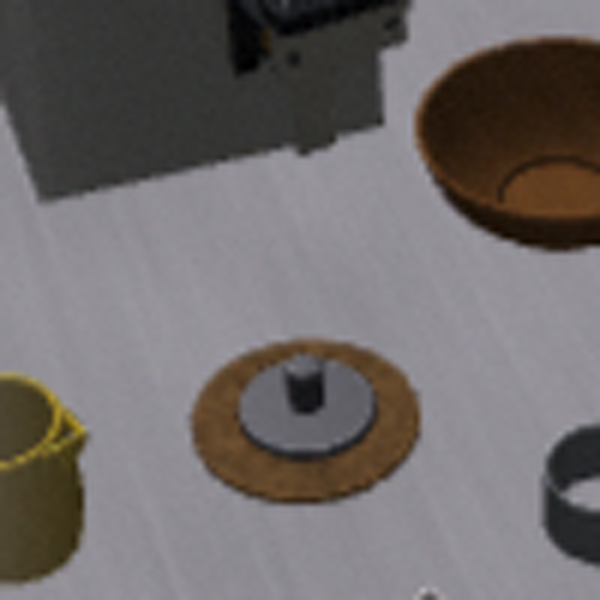

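Emit:
{"method": "jog_arm", "body": {"targets": [[-2.5,8.3,-54.3,0,0,0,0],[-2.5,8.3,-54.3,0,0,0,0],[-2.5,8.3,-54.3,0,0,0,0],[-2.5,8.3,-54.3,0,0,0,0],[-2.5,8.3,-54.3,0,0,0,0]]}}

```text
t: 8.18
tool_pos: [0.4739, -0.0356, 0.2565]
orientation: [-1.342, 1.109, 1.331]
force: [0.3, 0.3, -0.1]
opening: 0.0931
```

```bash
python3 - <<'E'
from h import *
togo((.479,-.271,.26),-80)
E
```

```text
t 8.18 p [ 0.4739 -0.0356  0.2565] F [ 0.3  0.3 -0.1] open 0.0931 
M [[0.012, -0.984, -0.177], [0.004, -0.177, 0.984], [-1.0, -0.012, 0.002]] q [-0.19 -0.24  1.77  0.01  1.59 -1.94]
shift cm [ -0.43   3.66 -23.26] rot deg [0.19 0.1  0.7 ]
```

Emit:
{"method": "jog_arm", "body": {"targets": [[-0.4,3.7,-23.3,0,0,0.7,0],[-0.4,3.7,-23.3,0,0,0.7,0],[-0.4,3.7,-23.3,0,0,0.7,0],[-0.4,3.7,-23.3,0,0,0.7,0],[-0.4,3.7,-23.3,0,0,0.7,0]]}}

```text
t: 8.8
tool_pos: [0.4778, -0.2748, 0.2588]
orientation: [-1.334, 1.122, 1.338]
force: [0.5, -0.1, 1.6]
opening: 0.0931
```

```bash
python3 - <<'E'
from h import *
togo((.479,-.271,.188),-80)
t=cam("top");s=cam("side");p,M=st(False);p=p["tool_pos"];z=M[:,2]
for c,b,n in((t,(350,170,430,240),"t8"),(s,(290,220,370,320),"s8")):
    for k in (-1.376,0,1.376):
        u,v=proj(c,p+k*.0465*z); print(n,(u-b[0])*6,(v-b[1])*6)
    crop(c,*b,6,n)
E
```

```text
t 8.8 p [ 0.4778 -0.2748  0.2588] F [ 0.5 -0.1  1.6] open 0.0931 
M [[-0.001, -0.985, -0.173], [0.002, -0.173, 0.985], [-1.0, 0.001, 0.002]] q [-0.62 -0.01  1.56  0.    1.59 -2.36]
shift cm [ 7.08 -0.19  0.34] rot deg [-0.06  0.11 -0.06]
t8 449.0691419707373 168.6501706115563
t8 327.9622193476017 191.8269062932477
t8 206.49076113311548 215.07340466780818
s8 366.6027588374038 322.85629216563245
s8 275.3738971753985 204.15027179895083
s8 190.5359753220439 93.76007404878561
```

View pics/t8.png

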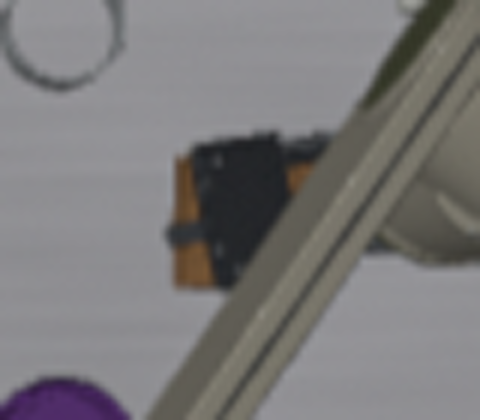

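View pics/s8.png

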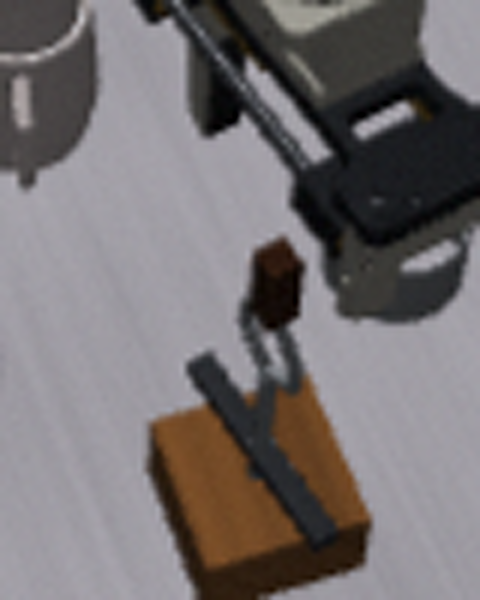

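Emit:
{"method": "jog_arm", "body": {"targets": [[3,-0.2,0.35,0,0,0,0],[5,-0.2,0.35,0,0,0,0],[6.5,-0.2,0.35,0,0,0,0],[7.2,-0.2,0.35,0,0,0,0],[7.2,-0.2,0.35,0,0,0,0]]}}

```text
t: 9.52
tool_pos: [0.4797, -0.2675, 0.187]
orientation: [-1.335, 1.119, 1.34]
force: [-0.4, -1.1, 0.3]
opening: 0.0928
```

Emit:
{"method": "jog_arm", "body": {"targets": [[0,0,0,0,0,0,0.65],[0,0,0,0,0,0,0.65],[0,0,0,0,0,0,0.65],[0,0,0,0,0,0,0.65],[0,0,0,0,0,0,0.65]]}}

```text
t: 10.15
tool_pos: [0.4797, -0.2676, 0.187]
orientation: [-1.335, 1.119, 1.34]
force: [-0.5, -0.6, 0.1]
opening: 0.0476
```

```bash
python3 - <<'E'
from h import *
t=cam("top");s=cam("side");st()
crop(t,350,170,430,240,6,"t9");crop(s,290,220,370,320,6,"s9")
E
```

```text
t 10.25 p [ 0.4796 -0.2675  0.1869] F [ 0.2  0.1 -0.2] open 0.0399 
M [[-0.001, -0.984, -0.176], [0.003, -0.176, 0.984], [-1.0, 0.001, 0.003]] q [-0.6   0.01  1.67  0.    1.46 -2.35]
```

View pics/s9.png

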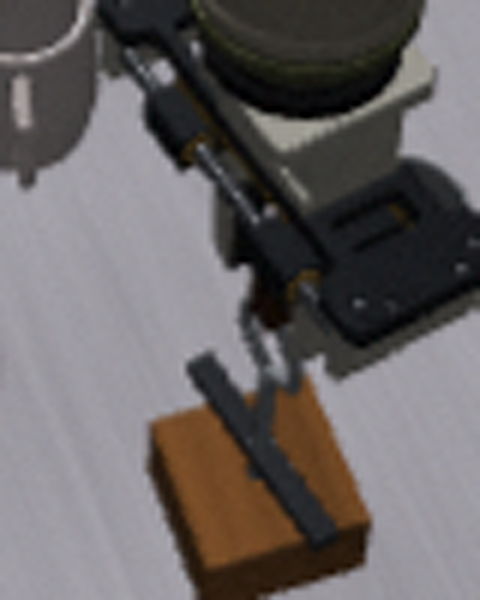

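Emit:
{"method": "jog_arm", "body": {"targets": [[0,0,0,0,0,0,1],[0,0,0,0,0,0,1],[0,0,0,0,0,0,1],[0,0,0,0,0,0,1],[0,0,0,0,0,0,1]], "squeeze": 25}}

```text
t: 10.88
tool_pos: [0.4796, -0.2676, 0.1869]
orientation: [-1.335, 1.119, 1.34]
force: [0.4, -0.3, -0.8]
opening: 0.0157
```

```bash
python3 - <<'E'
from h import *
s=cam("side");st();print(robot.read_state()["wrist_torque"])
crop(s,290,220,370,320,6,"s10")
E
```

```text
t 10.93 p [ 0.4796 -0.2675  0.1869] F [-0.3 -0.  -0.9] open 0.0154 
M [[-0.001, -0.984, -0.176], [0.003, -0.176, 0.984], [-1.0, 0.001, 0.003]] q [-0.6   0.01  1.67  0.    1.46 -2.35]
[-0.1427558  -0.02847669  0.00406309]
```

View pics/s10.png

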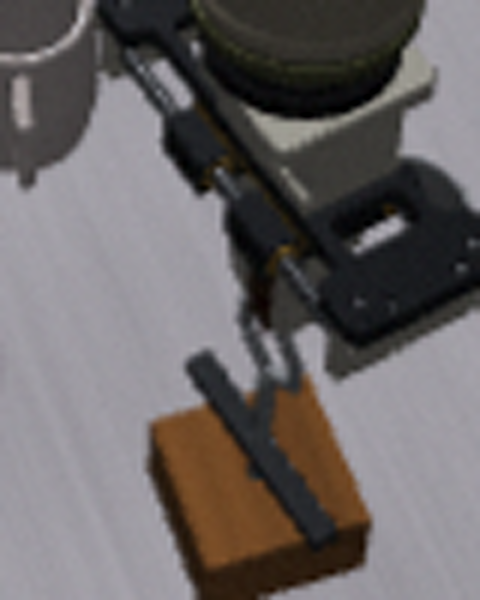

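Emit:
{"method": "jog_arm", "body": {"targets": [[-1,0,0,0,0,0,1],[-3,0,0,0,0,0,1],[-6,0,0,0,0,0,1],[-10.5,0,0,0,0,0,1],[-15,0,0,0,0,0,1]]}}

```text
t: 11.55
tool_pos: [0.4796, -0.2676, 0.3399]
orientation: [-1.336, 1.119, 1.34]
force: [1.3, -0.1, -2.2]
opening: 0.0156
```

Emit:
{"method": "jog_arm", "body": {"targets": [[0,0,0,0,0,0,1]]}}

```text
t: 11.68
tool_pos: [0.481, -0.2684, 0.3464]
orientation: [-1.344, 1.117, 1.332]
force: [-0.3, 0.1, -2.3]
opening: 0.016
```

```bash
python3 - <<'E'
from h import *
t=cam("top");s=cam("side")
togo((.452,-.008,.337),-80)
print(proj(s,(.4796,-.2675,.156)))
crop(s,270,180,390,320,4,"s11");crop(s,250,190,330,260,6,"s11j")
crop(t,280,180,350,240,8,"t11j")
g=t["bgr"].min(2).astype(int); print(g[190:240:3,300:345:3])
E
```

```text
t 11.78 p [ 0.4799 -0.2677  0.3414] F [-0.7 -0.3 -2.4] open 0.0158 
M [[0.001, -0.984, -0.176], [0.002, -0.176, 0.984], [-1.0, -0.002, 0.001]] q [-0.6  -0.02  1.43  0.    1.74 -2.35]
shift cm [ 0.48 -1.83 26.05] rot deg [0.14 0.08 0.09]
(np.float64(333.5419571019275), np.float64(275.8054724787129))
[[145 144 144 145 144 143 144 144 144 146 146 145 145 145 144]
 [144 143 143 142 142 142 143 143 144 145 146 146 146 147 146]
 [144 143 142 141 141 142 142 143 143 143 144 144 144 144 144]
 [143 142 143 142 143 144 144 145 146 147 147 147 146 146 145]
 [144 144 144 144 145 145 139 146 147 146 145 146 146 145 144]
 [143 143 143 143 141 128  91 121 139 145 146 146 146 145 145]
 [143 142 154 149  90 160 163 163 133 133 146 145 145 144 143]
 [146 154  88 113 162 162 162 163 163 136 141 146 145 144 143]
 [146 146 129  97 160 161 161 161 163 162 121 145 145 143 143]
 [147 147 152 104 161 161 161 162 162 144 128 129 133 146 146]
 [149 149 149 155 159 161 161 162 162 144 137 134 132 114 145]
 [147 147 147 136 143 144 162 156 138 122 146 146 145 145 144]
 [146 147 147 148 138 113  95  90 145 149 146 146 145 146 144]
 [148 148 148 148 148 148 147 146 146 145 145 145 144 144 143]
 [150 149 149 149 149 147 148 147 146 145 145 144 144 142 143]
 [145 146 146 145 144 145 144 144 143 144 143 143 143 143 144]
 [146 146 146 145 145 145 144 143 144 144 144 143 144 144 143]]
```

View pics/s11.png

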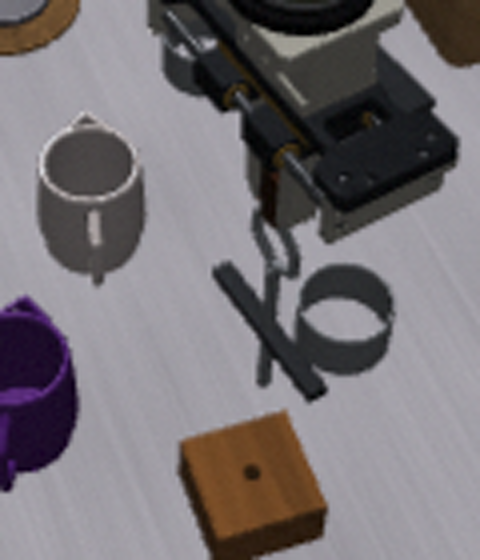

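View pics/t11j.png

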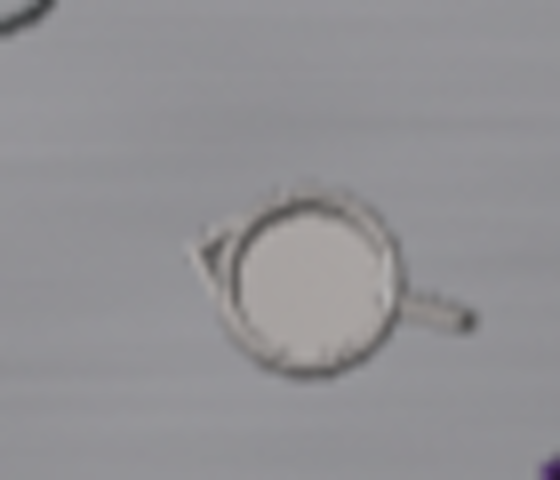

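View pics/s11j.png

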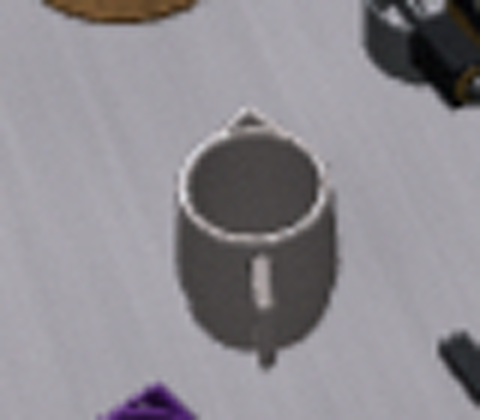

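```bash
python3 - <<'E'
from h import *
t=cam("top");s=cam("side")
a=plane(t,319.6,216,.096);b=plane(s,292.3,220.5,.096);print(a,b,(a+b)/2)
print("hole",plane(s,333,297.5,.046))
print("tip",plane(s,336,276,.1605),"proj",proj(s,(.4799,-.2677,.1605)))
E
```

```text
[ 0.44383916 -0.01086377  0.096     ] [ 0.45517556 -0.00776501  0.096     ] [ 0.44950736 -0.00931439  0.096     ]
hole [ 0.48290746 -0.26972793  0.046     ]
tip [ 0.48397888 -0.27277832  0.1605    ] proj (np.float64(333.76598095624195), np.float64(274.8874132329872))
```

Emit:
{"method": "jog_arm", "body": {"targets": [[0,-1.8,26,0,0,0,1],[0,-1.8,26,0,0,0,1],[0,-1.8,26,0,0,0,1],[0,-1.8,26,0,0,0,1],[0,-1.8,26,0,0,0,1]]}}

```text
t: 12.5
tool_pos: [0.4499, -0.0048, 0.3384]
orientation: [-1.335, 1.117, 1.347]
force: [0.2, -0.3, -1.2]
opening: 0.0157
```

Emit:
{"method": "jog_arm", "body": {"targets": [[0,0,0,0,0,0,1],[0,0,0,0,0,0,1]]}}

```text
t: 12.75
tool_pos: [0.4497, -0.0057, 0.3376]
orientation: [-1.334, 1.119, 1.348]
force: [0.3, -0.1, -1.2]
opening: 0.0157
```

```bash
python3 - <<'E'
from h import *
togo((.45,-.007,.337),-80)
s=cam("side");t=cam("top")
crop(s,250,140,350,260,5,"s12")
E
```

```text
t 12.75 p [ 0.4497 -0.0057  0.3376] F [ 0.3 -0.1 -1.2] open 0.0157 
M [[-0.006, -0.984, -0.18], [0.005, -0.18, 0.984], [-1.0, 0.005, 0.006]] q [-0.13 -0.29  1.67  0.    1.77 -1.88]
shift cm [ 0.06 -0.   -0.13] rot deg [ 0.34  0.34 -0.3 ]
```

View pics/s12.png

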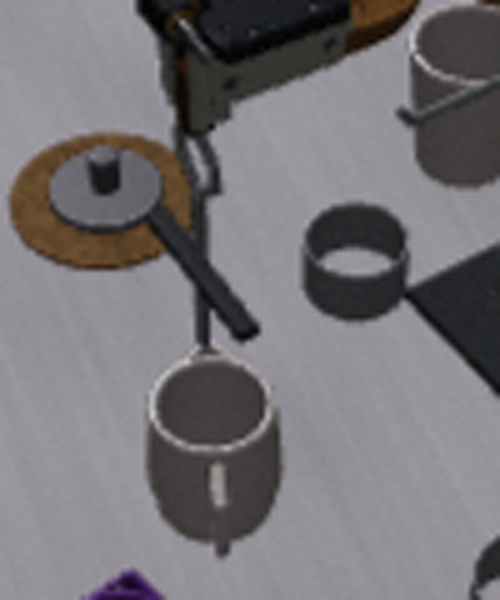

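```bash
python3 - <<'E'
from h import *
s=cam("side")
a=plane(s,290.6,209.4,.1567);j=plane(s,292.4,220.6,.096);print(a,j,a-j, proj(s,a-[0,0,.0607]))
E
```

```text
[ 0.44928152 -0.01423028  0.1567    ] [ 0.45533255 -0.00824665  0.096     ] [-0.00605103 -0.00598363  0.0607    ] (np.float64(291.1598014711536), np.float64(222.55058856350797))
```

Emit:
{"method": "jog_arm", "body": {"targets": [[0,-0.7,0.5,0,0.3,-0.3,1],[3,-0.7,0.5,0,0.3,-0.3,1],[6,-0.7,0.5,0,0.3,-0.3,1],[8,-0.7,0.5,0,0.3,-0.3,1],[9,-0.7,0.5,0,0.3,-0.3,1]]}}

```text
t: 13.52
tool_pos: [0.4552, 0.0006, 0.247]
orientation: [-1.339, 1.119, 1.341]
force: [0.0, 0.8, -2.3]
opening: 0.0166
```

Emit:
{"method": "jog_arm", "body": {"targets": [[0,0,0,0,0,0,1],[0,0,0,0,0,0,1]]}}

```text
t: 13.78
tool_pos: [0.4558, 0.0005, 0.248]
orientation: [-1.34, 1.118, 1.339]
force: [-1.0, 0.1, -0.9]
opening: 0.0157
```

```bash
python3 - <<'E'
from h import *
s=cam("side");st()
crop(s,250,140,350,260,5,"s13")
E
```

```text
t 13.82 p [0.4559 0.0005 0.2481] F [ 0.7  0.1 -2.1] open 0.0158 
M [[0.001, -0.984, -0.178], [0.001, -0.178, 0.984], [-1.0, -0.001, 0.0]] q [-0.11 -0.28  1.83  0.    1.6  -1.86]
```

View pics/s13.png

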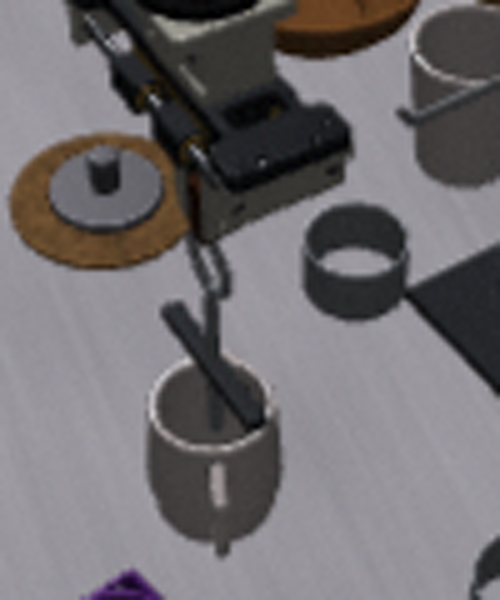

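Emit:
{"method": "jog_arm", "body": {"targets": [[0.8,0,0,0,0,0,1],[1.6,0,0,0,0,0,1],[2.4,0,0,0,0,0,1],[3.2,0,0,0,0,0,1],[3.8,0,0,0,0,0,1]]}}

```text
t: 14.45
tool_pos: [0.4558, 0.0005, 0.2096]
orientation: [-1.34, 1.118, 1.339]
force: [-0.4, -0.2, -0.2]
opening: 0.016
```

Emit:
{"method": "jog_arm", "body": {"targets": [[0.5,0,0,0,0,0,1],[0.9,0,0,0,0,0,1],[1.2,0,0,0,0,0,1],[1.5,0,0,0,0,0,1],[1.5,0,0,0,0,0,1]]}}

```text
t: 15.08
tool_pos: [0.4558, 0.0006, 0.1943]
orientation: [-1.34, 1.118, 1.339]
force: [-0.4, -0.5, -1.5]
opening: 0.0158
```

```bash
python3 - <<'E'
from h import *
s=cam("side");st()
crop(s,250,140,350,260,5,"s14")
E
```

```text
t 15.12 p [0.4558 0.0006 0.1944] F [ 1.4  0.4 -1.8] open 0.0159 
M [[0.001, -0.984, -0.178], [0.001, -0.178, 0.984], [-1.0, -0.001, 0.001]] q [-0.11 -0.26  1.91  0.    1.49 -1.86]
```

View pics/s14.png

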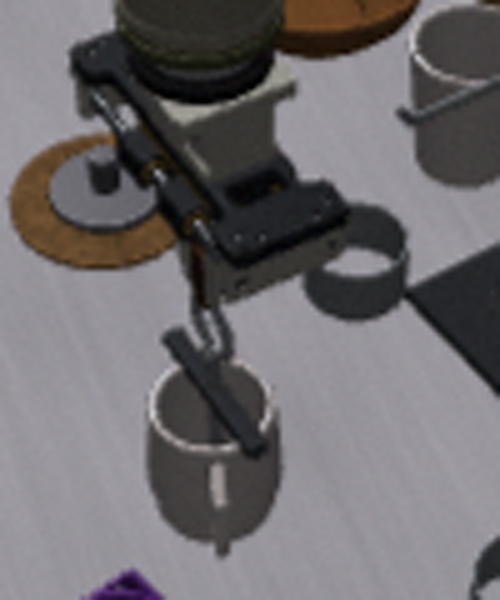

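Emit:
{"method": "jog_arm", "body": {"targets": [[0.2,0,0,0,0,0,1],[0.4,0,0,0,0,0,1],[0.5,0,0,0,0,0,1],[0.6,0,0,0,0,0,1]]}}

```text
t: 15.62
tool_pos: [0.4559, 0.0006, 0.1884]
orientation: [-1.34, 1.118, 1.339]
force: [0.4, 0.8, 0.6]
opening: 0.0158
```

Emit:
{"method": "jog_arm", "body": {"targets": [[0.05,0,0,0,0,0,1],[0.1,0,0,0,0,0,1]]}}

```text
t: 15.88
tool_pos: [0.4559, 0.0006, 0.1875]
orientation: [-1.34, 1.118, 1.339]
force: [-0.1, -0.6, -0.4]
opening: 0.0159
```

Emit:
{"method": "jog_arm", "body": {"targets": [[0.05,0,0,0,0,0,1],[0.1,0,0,0,0,0,1]]}}

```text
t: 16.12
tool_pos: [0.4561, 0.0006, 0.1869]
orientation: [-1.34, 1.117, 1.339]
force: [-0.7, -0.1, 6.2]
opening: 0.0157
```

Emit:
{"method": "jog_arm", "body": {"targets": [[0.02,0,0,0,0,0,1],[0.02,0,0,0,0,0,1],[0.02,0,0,0,0,0,1]]}}

```text
t: 16.5
tool_pos: [0.4561, 0.0006, 0.1869]
orientation: [-1.34, 1.117, 1.339]
force: [-1.3, 0.6, 4.5]
opening: 0.016
```

```bash
python3 - <<'E'
from h import *
s=cam("side");st()
crop(s,250,140,350,260,5,"s15")
E
```

```text
t 16.55 p [0.4561 0.0006 0.1869] F [-2.1 -0.5  4.1] open 0.016 
M [[0.002, -0.984, -0.178], [0.001, -0.178, 0.984], [-1.0, -0.002, 0.0]] q [-0.11 -0.26  1.92  0.    1.48 -1.86]
```

View pics/s15.png

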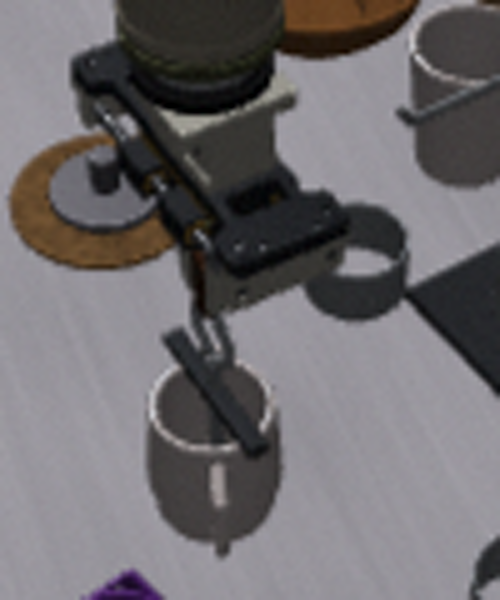

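Emit:
{"method": "jog_arm", "body": {"targets": [[-0.5,0,0,0,0,0,1],[-2,0,0,0,0,0,1],[-5,0,0,0,0,0,1],[-8.5,0,0,0,0,0,1],[-11.5,0,0,0,0,0,1]]}}

```text
t: 17.18
tool_pos: [0.4561, 0.0004, 0.3041]
orientation: [-1.341, 1.117, 1.337]
force: [0.9, 0.1, -1.7]
opening: 0.0153
```

Emit:
{"method": "jog_arm", "body": {"targets": [[-1.2,0,0,0,0,0,1],[-1.5,0,0,0,0,0,1],[-1.5,0,0,0,0,0,1]]}}

```text
t: 17.55
tool_pos: [0.4557, 0.0005, 0.3181]
orientation: [-1.34, 1.117, 1.339]
force: [-0.2, 0.4, -1.5]
opening: 0.0162
```

```bash
python3 - <<'E'
from h import *
d=np.array([np.cos(np.radians(12.9)),np.sin(np.radians(12.9)),0]);S=np.array([.636,.050,.2435])
p=S-.105*d; print(p)
togo((p[0],p[1],.325),-77.1)
s=cam("side")
crop(s,250,140,350,260,5,"s16")
E
```

```text
[0.53365007 0.02655874 0.2435    ]
t 17.55 p [0.4557 0.0005 0.3181] F [-0.2  0.4 -1.5] open 0.0162 
M [[0.002, -0.984, -0.178], [0.001, -0.178, 0.984], [-1.0, -0.002, 0.0]] q [-0.11 -0.29  1.7   0.    1.72 -1.86]
shift cm [-0.67 -8.14  1.18] rot deg [-2.64  0.02  0.11]
```

View pics/s16.png

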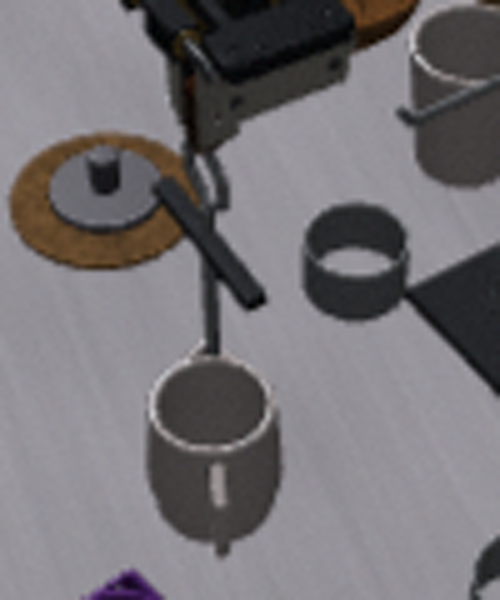

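Emit:
{"method": "jog_arm", "body": {"targets": [[0,-4,0.6,-2.6,0,0,1],[0,-7.5,1.1,-2.6,0,0,1],[1.5,-8.1,1.2,-2.6,0,0,1],[3,-8.1,1.2,-2.6,0,0,1],[4,-8.1,1.2,-2.6,0,0,1]]}}

```text
t: 18.23
tool_pos: [0.5317, 0.0265, 0.2758]
orientation: [-1.371, 1.095, 1.374]
force: [-0.8, -0.2, -2.1]
opening: 0.0162
```

Emit:
{"method": "jog_arm", "body": {"targets": [[0,0,0,0,0,0,1],[0,0,0,0,0,0,1]]}}

```text
t: 18.48
tool_pos: [0.5314, 0.0263, 0.2762]
orientation: [-1.371, 1.095, 1.373]
force: [-0.3, -0.2, -1.6]
opening: 0.0159
```

```bash
python3 - <<'E'
from h import *
S=np.array([.636,.050,.278])
togo(S,-77.1)
s=cam("side");t=cam("top");p=robot.read_state()["tool_pos"]
for n,c,b in (("s",s,(280,110,380,220)),("t",t,(260,110,330,200))):
    print(n,[np.round((np.array(proj(c,p-[0,0,h]))-b[:2])*6,0) for h in(0,.0124,.0524,.181)])
crop(s,280,110,380,220,6,"s17");crop(t,260,110,330,200,6,"t17")
E
```

```text
t 18.48 p [0.5314 0.0263 0.2762] F [-0.3 -0.2 -1.6] open 0.0159 
M [[-0.001, -0.975, -0.222], [0.001, -0.222, 0.975], [-1.0, 0.001, 0.001]] q [-0.05 -0.07  1.59  0.    1.62 -1.84]
shift cm [-1.900e-01 -1.072e+01 -1.000e-02] rot deg [-0.07  0.05 -0.05]
s [array([195., 322.]), array([194., 341.]), array([193., 402.]), array([191., 577.])]
t [array([287., 451.]), array([287., 454.]), array([288., 462.]), array([291., 485.])]
```

View pics/s17.png

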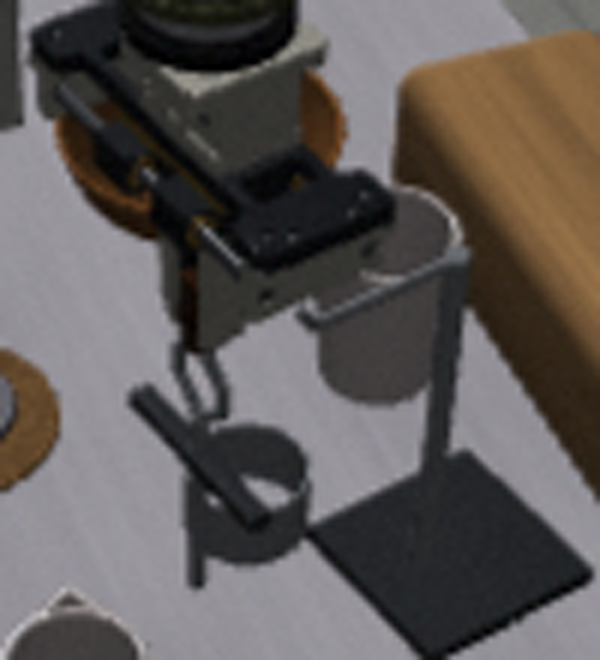

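View pics/t17.png

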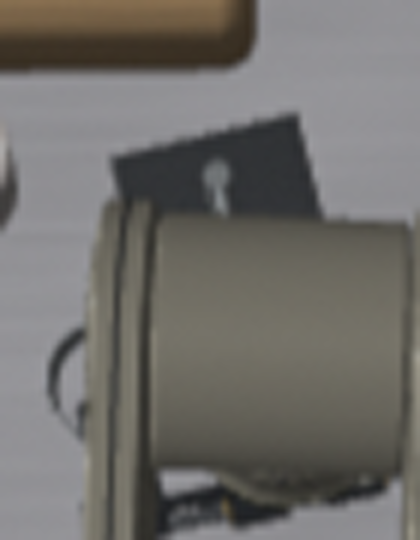

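```bash
python3 - <<'E'
from h import *
s=cam("side");p,M=st();p=p["tool_pos"]
im=s["bgr"][150:215,300:365]
cv2.imwrite("pics/s18.png",cv2.resize(s["bgr"][155:215,300:365],None,fx=12,fy=12,interpolation=cv2.INTER_CUBIC))
cv2.imwrite("pics/s19.png",cv2.resize(s["bgr"][140:175,310:370],None,fx=12,fy=12,interpolation=cv2.INTER_CUBIC))
E
```

```text
t 18.62 p [0.532  0.0264 0.2767] F [ 0.5 -0.1 -1. ] open 0.0159 
M [[-0.0, -0.975, -0.222], [0.001, -0.222, 0.975], [-1.0, -0.0, 0.001]] q [-0.05 -0.07  1.59  0.    1.62 -1.84]
```

View pics/s18.png

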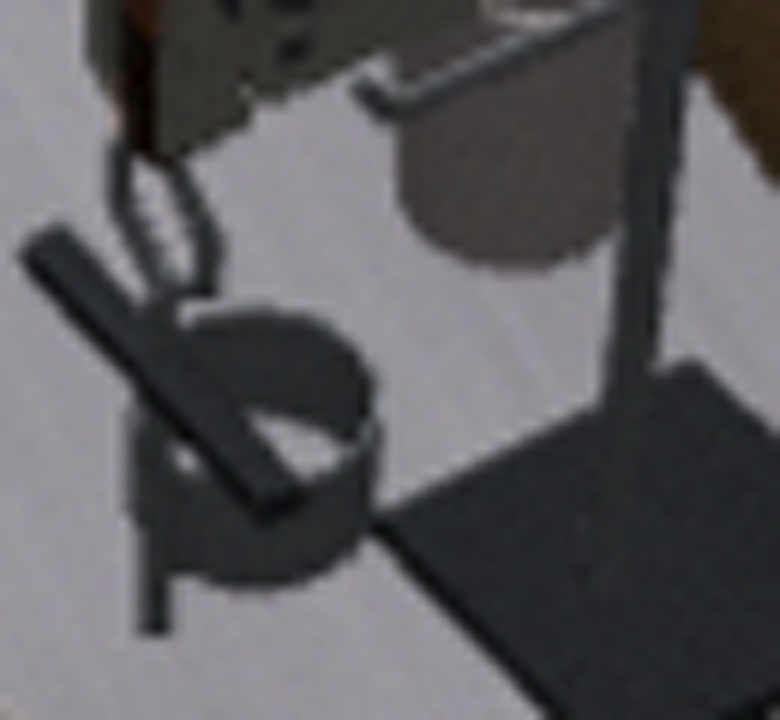

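View pics/s19.png

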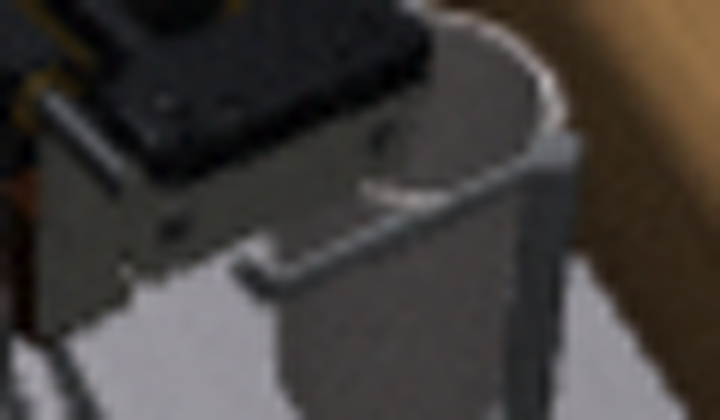

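```bash
python3 - <<'E'
from h import *
s=cam("side");p,M=st();p=p["tool_pos"]
w1=plane(s,335,162.9,.240);w2=plane(s,351.7,155,.240);print("wire",w1,w2,np.degrees(np.arctan2(*(w2-w1)[1::-1])))
d=np.array([np.cos(np.radians(12.9)),np.sin(np.radians(12.9)),0]);n=np.array([-d[1],d[0],0])
S=np.array([.636,.05,.2435])
for w in(w1,w2): print("wire along,across",(w-S)@d,(w-S)@n)
def solve(u,v,al):
    o,r=ray(s,u,v); k=((S+al*d-o)@d)/(r@d); X=o+k*r; return (X-S)@d,(X-S)@n,X[2]
al=(p-S)@d
print("tcp rel",al,(p-S)@n)
for b in(0,.006):
    print("eye ctr",solve(313.6,174.2,al+b),"exp z",p[2]-.0324); print("tip",solve(312.9,207.7,al+b),p[2]-.181)
E
```

```text
t 18.68 p [0.532  0.0265 0.2766] F [-0.3 -0.7 -2.3] open 0.0157 
M [[-0.0, -0.975, -0.222], [0.001, -0.222, 0.975], [-1.0, 0.0, 0.001]] q [-0.05 -0.07  1.59  0.    1.62 -1.84]
wire [0.610616   0.04386092 0.24      ] [0.67187785 0.05899519 0.24      ] 13.876635557107772
wire along,across -0.026113883999248622 -0.00031715596698562515
wire along,across 0.036980510223985526 0.000758424084010928
tcp rel -0.1066212337617952 0.0002635367403913191
eye ctr (np.float64(-0.10662123376179525), np.float64(-0.006330165712547055), np.float64(0.24073357169545095)) exp z 0.2441852914561628
tip (np.float64(-0.10662123376179519), np.float64(-0.005875498546688564), np.float64(0.09445729776266676)) 0.09558529145616279
eye ctr (np.float64(-0.10062123376179515), np.float64(0.002369087986089454), np.float64(0.2305679807156108)) exp z 0.2441852914561628
tip (np.float64(-0.10062123376179506), np.float64(0.002829306019614334), np.float64(0.08250587244003871)) 0.09558529145616279
```

Emit:
{"method": "jog_arm", "body": {"targets": [[-0.2,0,0.55,0,0,0,1],[-0.2,-1.5,0.55,0,0,0,1],[-0.2,-3,0.55,0,0,0,1],[-0.2,-4.5,0.55,0,0,0,1],[-0.2,-4.5,0.55,0,0,0,1]]}}

```text
t: 19.3
tool_pos: [0.5751, 0.0423, 0.2786]
orientation: [-1.372, 1.094, 1.373]
force: [-0.1, 0.1, -1.9]
opening: 0.016
```

```bash
python3 - <<'E'
from h import *
s=cam("side");st()
cv2.imwrite("pics/s20.png",cv2.resize(s["bgr"][130:200,305:370],None,fx=10,fy=10,interpolation=cv2.INTER_CUBIC)[:600])
E
```

```text
t 19.35 p [0.5746 0.0421 0.2785] F [-0.7 -0.  -2.2] open 0.0157 
M [[-0.001, -0.975, -0.223], [0.001, -0.223, 0.975], [-1.0, 0.001, 0.001]] q [-0.02  0.05  1.47  0.    1.63 -1.81]
```

View pics/s20.png

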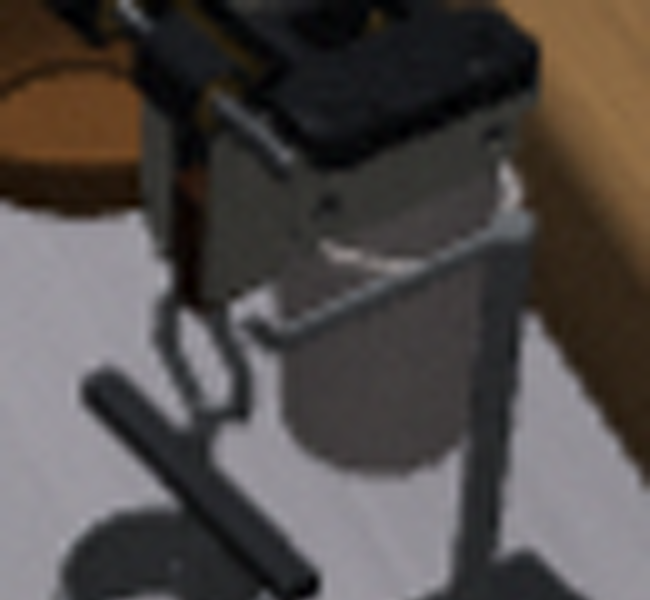

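Emit:
{"method": "jog_arm", "body": {"targets": [[0,-1.5,0,0,0,0,1],[0,-3,0,0,0,0,1],[0,-4.5,0,0,0,0,1],[0,-5.7,0,0,0,0,1],[0,-5.7,0,0,0,0,1]]}}

```text
t: 19.98
tool_pos: [0.6303, 0.0549, 0.2784]
orientation: [-1.372, 1.094, 1.374]
force: [-0.6, -0.6, -0.8]
opening: 0.0158
```

```bash
python3 - <<'E'
from h import *
s=cam("side");st()
cv2.imwrite("pics/s21.png",cv2.resize(s["bgr"][130:200,305:370],None,fx=10,fy=10,interpolation=cv2.INTER_CUBIC)[:600])
E
```

```text
t 20.02 p [0.63   0.0548 0.2784] F [-0.1  0.1 -2. ] open 0.016 
M [[-0.001, -0.975, -0.223], [0.001, -0.223, 0.975], [-1.0, 0.001, 0.001]] q [ 0.01  0.2   1.3   0.    1.64 -1.79]
```

View pics/s21.png

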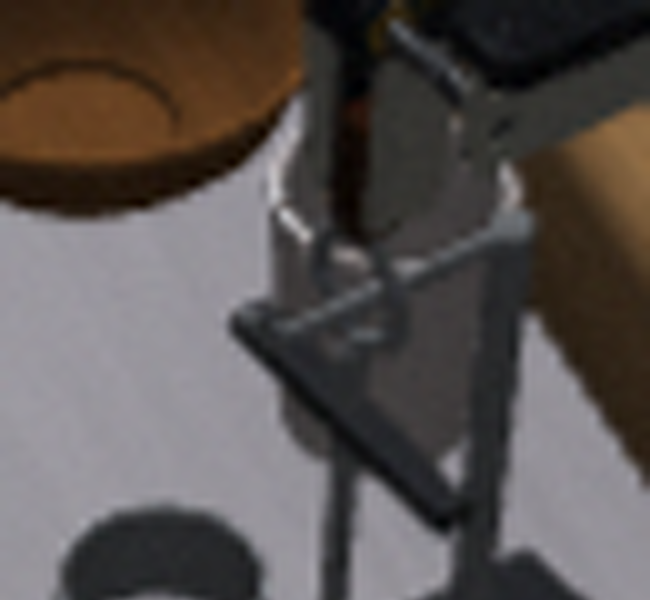

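Emit:
{"method": "jog_arm", "body": {"targets": [[0.6,0,0,0,0,0,1],[1.2,0,0,0,0,0,1],[1.7,0,0,0,0,0,1],[1.9,0,0,0,0,0,1],[1.9,0,0,0,0,0,1]]}}

```text
t: 20.65
tool_pos: [0.6299, 0.0548, 0.2594]
orientation: [-1.372, 1.095, 1.374]
force: [0.2, -0.8, -2.1]
opening: 0.0158
```

Emit:
{"method": "jog_arm", "body": {"targets": [[0.1,0,0,0,0,0,1],[0.2,0,0,0,0,0,1],[0.2,0,0,0,0,0,1]]}}

```text
t: 21.02
tool_pos: [0.6303, 0.0546, 0.2585]
orientation: [-1.373, 1.094, 1.372]
force: [-0.4, -0.6, 5.1]
opening: 0.0163
```

```bash
python3 - <<'E'
from h import *
s=cam("side");st();print(robot.read_state()["wrist_torque"])
cv2.imwrite("pics/s22.png",cv2.resize(s["bgr"][130:200,305:370],None,fx=10,fy=10,interpolation=cv2.INTER_CUBIC)[:600])
E
```

```text
t 21.07 p [0.6303 0.0546 0.2584] F [-0.7 -1.3  5.4] open 0.0158 
M [[0.0, -0.975, -0.223], [0.0, -0.223, 0.975], [-1.0, -0.001, 0.0]] q [ 0.01  0.21  1.33  0.    1.6  -1.79]
[-0.22348519  0.1956602  -0.05734734]
```

View pics/s22.png

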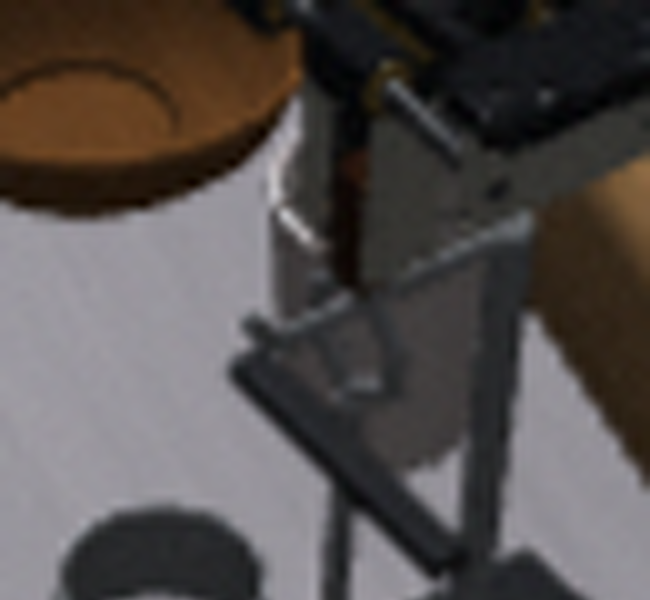

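Emit:
{"method": "jog_arm", "body": {"targets": [[-0.1,0,-0.15,0,0,0,1],[-0.1,0,-0.3,0,0,0,1],[0,0,-0.3,0,0,0,1],[0,0,-0.3,0,0,0,1]]}}

```text
t: 21.58
tool_pos: [0.6309, 0.052, 0.2586]
orientation: [-1.372, 1.094, 1.373]
force: [-2.8, 2.3, 1.9]
opening: 0.0161
```

```bash
python3 - <<'E'
from h import *
st();print(robot.read_state()["wrist_torque"])
E
```

```text
t 21.57 p [0.6309 0.052  0.2586] F [-2.8  2.3  1.9] open 0.0161 
M [[0.0, -0.975, -0.223], [0.001, -0.223, 0.975], [-1.0, -0.001, 0.001]] q [ 0.    0.21  1.33  0.    1.6  -1.79]
[ 0.52629965  0.380197   -0.01967903]
```

Emit:
{"method": "jog_arm", "body": {"targets": [[0,0,0.1,0,0,0,1],[0.05,0,0.15,0,0,0,1],[0.1,0,0.15,0,0,0,1]]}}

```text
t: 21.95
tool_pos: [0.6307, 0.0533, 0.2577]
orientation: [-1.373, 1.094, 1.372]
force: [-1.0, 0.2, 2.3]
opening: 0.0155
```

```bash
python3 - <<'E'
from h import *
st();print(robot.read_state()["wrist_torque"])
E
```

```text
t 21.95 p [0.6307 0.0533 0.2577] F [-1.   0.2  2.3] open 0.0155 
M [[0.001, -0.975, -0.223], [0.0, -0.223, 0.975], [-1.0, -0.001, 0.0]] q [ 0.    0.21  1.33  0.    1.6  -1.79]
[-1.53449258e-04  2.02867596e-01  3.94607459e-02]
```

Emit:
{"method": "jog_arm", "body": {"targets": [[0,0,0,0,0,0,1],[0,0,0,0,0,0,0.8],[0,0,0,0,0,0,0.75],[0,0,0,0,0,0,0.65],[0,0,0,0,0,0,0.55]], "squeeze": 5}}

```text
t: 22.58
tool_pos: [0.6306, 0.0533, 0.2577]
orientation: [-1.373, 1.094, 1.372]
force: [0.2, -0.7, -1.1]
opening: 0.0382
```

```bash
python3 - <<'E'
from h import *
s=cam("side");st()
cv2.imwrite("pics/s23.png",cv2.resize(s["bgr"][130:210,305:370],None,fx=7,fy=7,interpolation=cv2.INTER_CUBIC)[:600])
E
```

```text
t 22.62 p [0.6306 0.0533 0.2577] F [-0.   0.7 -0.4] open 0.0398 
M [[0.001, -0.975, -0.223], [0.0, -0.223, 0.975], [-1.0, -0.001, 0.0]] q [ 0.    0.21  1.33  0.    1.6  -1.79]
```

View pics/s23.png

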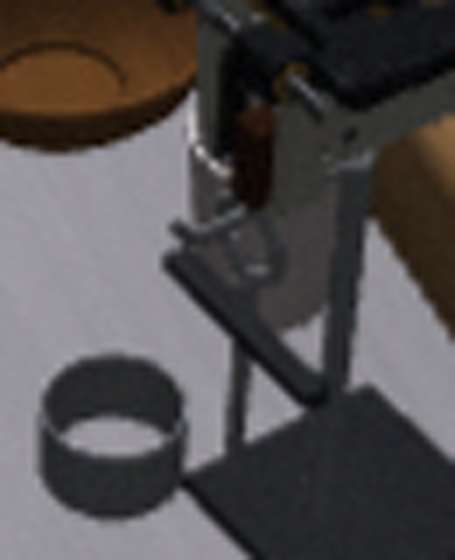

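Released: the gauge hangs on the wire. I'll open further and retreat straight up.

Emit:
{"method": "jog_arm", "body": {"targets": [[0,0,0,0,0,0,0.3],[0,0,0,0,0,0,0.3],[0,0,0,0,0,0,0.3],[0,0,0,0,0,0,0.3]]}}

```text
t: 23.12
tool_pos: [0.6306, 0.0533, 0.2577]
orientation: [-1.373, 1.094, 1.372]
force: [-0.3, 0.2, 0.1]
opening: 0.0647
```

Emit:
{"method": "jog_arm", "body": {"targets": [[-1,0,0,0,0,0,0.3],[-3,0,0,0,0,0,0.3],[-6,0,0,0,0,0,0.3],[-9,0,0,0,0,0,0.3],[-10,0,0,0,0,0,0.3]]}}

```text
t: 23.75
tool_pos: [0.6316, 0.0533, 0.362]
orientation: [-1.376, 1.09, 1.368]
force: [0.2, -1.1, 0.4]
opening: 0.0653
```

Emit:
{"method": "jog_arm", "body": {"targets": [[0,4,0,0,0,0,0.3],[0,9,0,0,0,0,0.3],[0,14,0,0,0,0,0.3],[0,18,0,0,0,0,0.3],[0,20,0,0,0,0,0.3]]}}

```text
t: 24.38
tool_pos: [0.435, 0.0084, 0.3611]
orientation: [-1.376, 1.09, 1.367]
force: [0.6, 0.8, 0.1]
opening: 0.0654
```

Emit:
{"method": "jog_arm", "body": {"targets": [[0,0,0,0,0,0,0.3],[0,0,0,0,0,0,0.3],[0,0,0,0,0,0,0.3],[0,0,0,0,0,0,0.3]]}}

```text
t: 24.88
tool_pos: [0.4354, 0.0085, 0.3608]
orientation: [-1.376, 1.09, 1.368]
force: [0.4, 0.8, 0.3]
opening: 0.0654
```

```bash
python3 - <<'E'
from h import *
s=cam("side");st();t=cam("top")
crop(s,240,110,400,260,5,"s24")
cv2.imwrite("pics/s25.png",cv2.resize(s["bgr"][130:210,305:370],None,fx=7,fy=7,interpolation=cv2.INTER_CUBIC)[:600])
crop(t,200,110,340,240,5,"t25")
E
```

```text
t 24.93 p [0.4354 0.0085 0.3608] F [ 0.2  0.5 -0. ] open 0.0655 
M [[0.006, -0.975, -0.223], [0.0, -0.223, 0.975], [-1.0, -0.006, -0.001]] q [-0.1  -0.34  1.67  0.    1.8  -1.89]
```

View pics/s24.png

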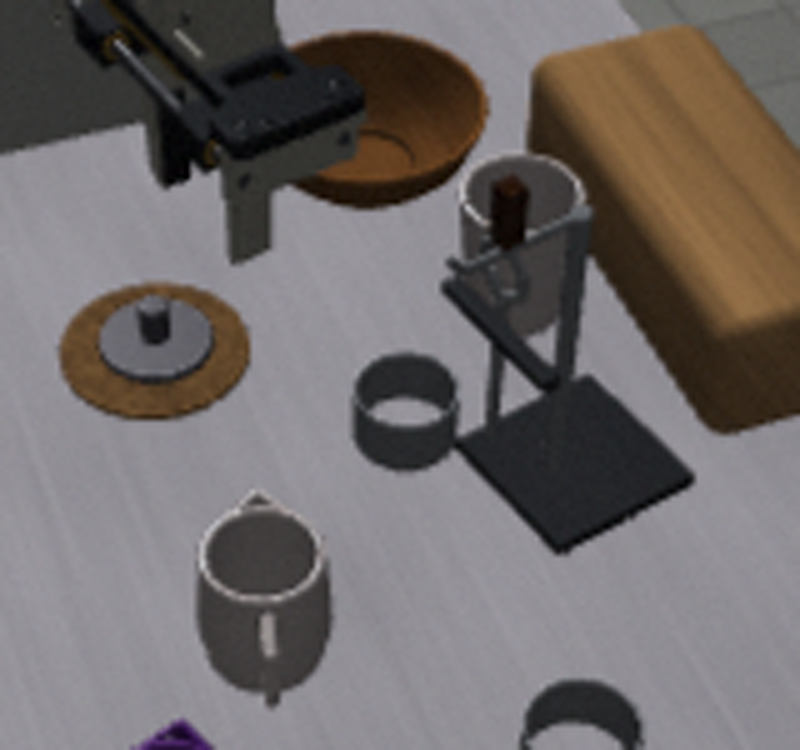

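View pics/s25.png

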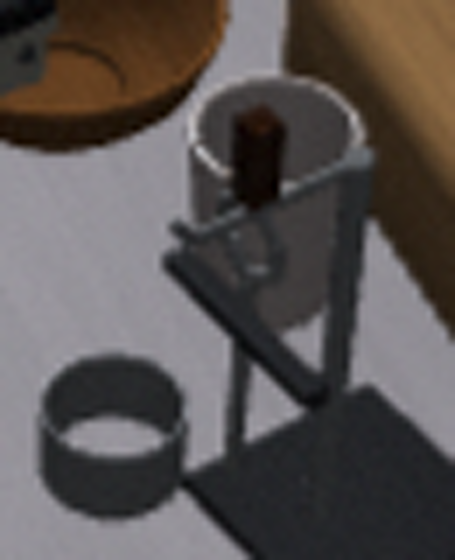

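View pics/t25.png

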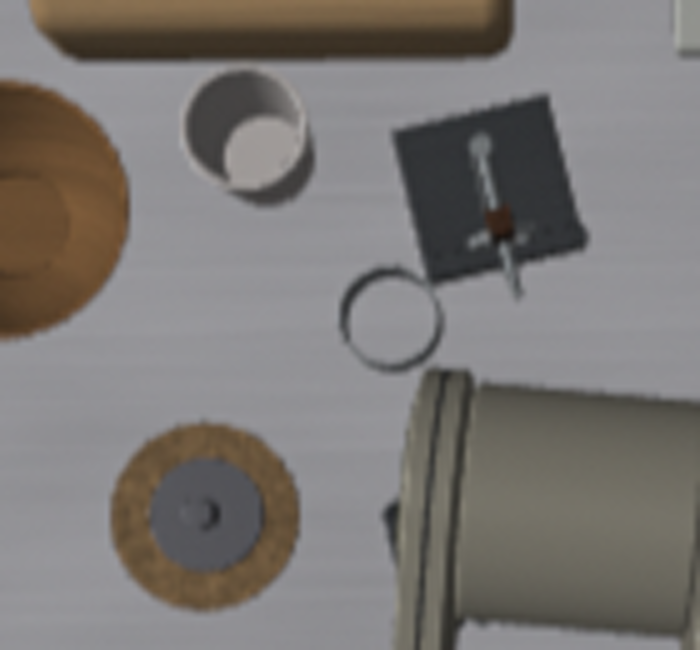

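```bash
python3 - <<'E'
from h import *
s=cam("side")
for h in(.0,.09,.100,.214): print(h,(np.array(proj(s,(.629,.0475,.075+h)))-[240,110])*5)
cv2.imwrite("pics/s26.png",cv2.resize(s["bgr"][140:200,320:360],None,fx=10,fy=10,interpolation=cv2.INTER_CUBIC))
ticket.close_job()
E
```

```text
0.0 [485.6070363  441.34510464]
0.09 [493.64193774 343.28900154]
0.1 [494.58654476 331.76123316]
0.214 [506.1853945  190.21151858]
the job is handed in; nothing more can be done
```

View pics/s26.png

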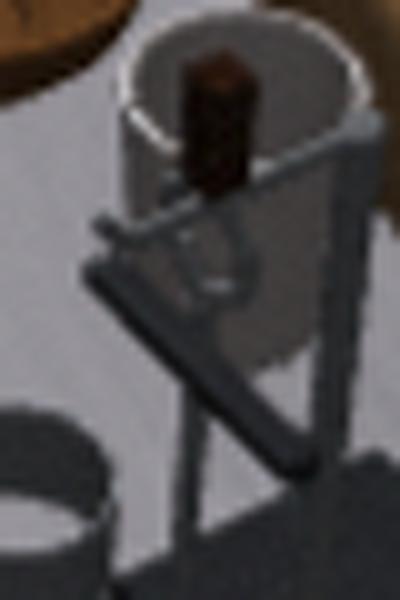

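The job is done and handed in at about 25 s on the robot's clock.

- **Lid:** it lies flat near the centre of the cork mat. I let it go there.
- **Depth:** I lowered the gauge into the jug until the rod stood on the bottom. The wrist read about 4–6 N at contact, and the crossbar rested on the rim for more than 0.2 s.
- **Gauge:** it hangs upright by its eye on the hook. It had settled for about 2 s before I handed in, and the arm was clear of everything.
- **Everything else:** the last pictures show the jug upright. Jug, crock, one ring and bowl looked unmoved by eye. I did not check the oil bottle or the second ring there, but the arm touched neither.

**Checks that disagreed:**
- **Cameras:** the two cameras differed by 4–11 mm in x, more than the stated 2 mm. I averaged them for the grasps and used side-view differences to line up the hook.
- **First contact on the hook:** the eye touched the wire about 2.5 mm higher than expected. I centred it by force before letting go.
- **Crossbar mark:** I could not read it to the millimetre. In the side picture the bar sits about where a depth reading of 90 mm should be, and it had been pushed there by the rim.

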